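# Load, latch and extend a cordless scrubbing brush, then hold it ready

### The job

The cordless scrubbing brush lies in its charging cradle with its battery bay empty: drop the battery pack standing by the sink into the bay, tongue towards the brush head, and swing the wire latch over it until it is fully shut. With the brush still in the cradle, squeeze the release button on the collar of the neck and pull the neck out past its first stop to the second one, then let the button spring out so that the neck is locked there. Finally take the brush by its square sleeve, lift it level about 10 cm up out of the cradle and finish holding it there, extended and clear of everything; do not knock the mug, bowl or salt shaker about.

Things in the scene. Friction and masses are not known exactly. Their poses are not given: they have to be found in the camera images.
- cradle: Grey charging cradle, fixed: base 226 x 80 x 10 mm; two U forks 10 mm thick, 13.5 mm behind and 99 mm ahead of its origin, tops 60 mm above the worktop, notch 39 mm wide; a 34 mm high stop behind the battery housing. Origin: middle of its underside on the worktop. x along the brush to its head (robot's left, within 0.2 rad), y to the side of the release button (towards the robot), z up.
- brush: White cordless brush, 300 mm long, 0.32 kg without neck and pack, in the cradle, axes along the cradle's, origin 10 mm above the cradle's. x -103 to -20 mm: battery housing 42 mm wide, 44 mm high, lips flared up to 51 mm, a 54 mm wide shoulder at its front. x -20 to 108: square sleeve 36 x 36 mm, axis 40 mm above the origin. The rear fork stops it sliding ahead; it lifts straight out, play 1 mm.
- bay (a point): Middle of the battery bay's floor, 6 mm above the brush's origin, axes as the brush's. Bay 47 mm (x) by 33 mm (y), 38 mm deep below the flared lips, with a tongue slot 18 mm wide and 8 mm deep in its front (+x) wall. A seated pack's origin lies here (play 1.5 mm each way); its top is 64 mm above, the lips' top 45 mm above this point.
- sleeve_grip (a point): Point on the sleeve's axis near the balance point of the loaded, extended brush (0.6 kg in all), axes as the brush's. Grip the flat sides (36 mm across y) here to lift it; free along x for 30 mm behind and 70 mm ahead, and 40 mm down to the cradle's base.
- battery: Battery pack, dark grey upright block 44 (x) x 30 (y) x 64 mm (z), 0.12 kg, standing loose on the worktop. A tongue 14 mm wide, its top 50 mm up, stands 7 mm out of its front (+x) end and fits the bay's slot, so it goes in one way round only. Origin: middle of the block's underside. Grip it across y by the uppermost 17 mm, to stay clear of the bay's lips.
- latch (a joint): Wire latch on the battery housing, rad: 0 fully shut over the pack, 1.3 to 1.65 at the start (stood up behind the bay), at most 1.75. It stays where it is left and takes about 1.2 N at its bar to move. It shuts fully only over a fully seated pack.
- latch_hinge (a point): Middle of the latch's hinge line, which runs along the brush's y, 97 mm behind the brush's origin and 44 mm above it; axes as the brush's.
- latch_bar (a point): Middle of the outer face of the latch's thumb pad (34 mm along y, 14 mm wide, 6 mm thick) on its cross bar, 45 mm from the hinge. Shut, it lies 31 mm ahead of and 33 mm above the hinge and faces up; opening swings it up and back about the hinge.
- neck (a joint): How far the telescopic neck is drawn out of the sleeve along the brush's +x, m: 0 home (start), first stop 0.035, second stop 0.070 (travel ends at 0.071). With the button out it is locked at a stop with 1.5 mm of play; with the button pressed it slides at about 1.5 N.
- release (a joint): Release button, m: 0 out, 0.006 fully pressed. It takes 3 N at first and 8 N fully down, and frees the neck from 4 mm on. Let go between two stops it stays in, and springs out when the neck comes to a stop.
- release_grip (a point): Middle of the neck's collar (46 mm along x, 34 mm high), axes as the brush's; moves with the neck, 50 mm above the worktop. On its +y side the button (30 x 20 mm), its face 25 mm off this point, 19 mm when pressed; on the -y side the fixed thumb face, 19 mm off. Squeezing the two presses the button. The brush head, 54 mm across, begins 22 mm ahead.
- mug_tea: Striped mug, 83 x 116 x 100 mm, behind the work; leave it alone.
- rice_bowl: Small white bowl, 115 mm across and 51 mm high, behind the work; leave it alone.
- salt_shaker: Salt shaker, 44 mm across and 90 mm high, behind the work; leave it alone.

How it is judged (in metres and radians):
On the way, in this order (a step that is already met when the one before it is completed fails the run):
1. the battery pack is fully down in the bay, the brush lying in its cradle (x of battery in the frame of bay between -0.004 and 0.004 m and y of battery in the frame of bay between -0.004 and 0.004 m and z of battery in the frame of bay between -0.004 and 0.004 m and angle between the z axis of battery and the z axis of brush, either way round below 0.1 rad and z of brush in the frame of cradle below 0.018 m and horizontal distance between brush and cradle below 0.01 m), for 0.2 s.
2. the latch is fully shut over the seated pack, the brush lying in its cradle (all of step 1 and value of joint latch below 0.08 rad), for 0.2 s.
3. the neck is locked at its second stop, the button out, the brush still lying in its cradle (all of step 2 and value of joint neck above 0.0675 m and value of joint release below 0.0015 m), for 0.2 s.
At the end, for the whole second after the job is handed in: The fingers hold the brush by its sleeve, still, level within 0.3 rad, raised at least 6 cm and touching nothing else; pack seated within 4 mm, latch under 0.08 rad, neck drawn out over 67.5 mm with the button out within 1.5 mm (x of battery in the frame of bay between -0.004 and 0.004 m and y of battery in the frame of bay between -0.004 and 0.004 m and z of battery in the frame of bay between -0.004 and 0.004 m and angle between the z axis of battery and the z axis of brush, either way round below 0.1 rad and value of joint latch below 0.08 rad and value of joint neck above 0.0675 m and value of joint release below 0.0015 m and z of brush in the frame of cradle above 0.07 m and angle between brush's own z axis and vertical below 0.3 rad and contact force between the fingers and brush above 5 N and x of the grasp point in the frame of brush between -0.02 and 0.11 m and contact force between brush and cradle below 0.1 N and linear speed of brush below 0.03 m/s); the arm keeps its last pose, push and grip.
It fails at once if the mug is pushed more than 3 cm (distance of mug_tea from where it was at the start of the episode above 0.03 m).
It fails at once if the bowl is pushed more than 3 cm (distance of rice_bowl from where it was at the start of the episode above 0.03 m).
It fails at once if the salt shaker is pushed more than 3 cm (distance of salt_shaker from where it was at the start of the episode above 0.03 m).
It also fails if it takes over 67 s, if anything falls off the work surface, if the arm or the gripper's body presses on something with over 40 N, if the wrist force passes 120 N, or if a joint passes its speed limit or range.

### The arm

A 6-joint arm with a two-finger parallel gripper is mounted at the origin on a cart in front of the work surface, level with it; the furniture and walls round the work are solid. World frame = base frame: x ahead of the robot, y to its left, z up, the work surface at z = 0. Lengths are in m, angles in degrees, forces in N, time in s.
With the tool pointing down it reaches from about 0.375 to 0.9 m from the base axis. Payload 3.1 kg.
Tool frame: the origin (TCP) lies on the centre line of the jaws, within the pads' length; the fingertips stand 17 mm ahead of it and the grasp point (between the pads) lies 2 mm behind it; y points along the fingers, x is the direction in which the jaws open and shut, and the axes are right-handed (so a half turn about y gives the same grasp; the last joint's range is limited). The gripper opens to 87 mm and grips with 3 to 60 N. Pads are 19 mm wide; open, the fingers measure 117 mm over their backs; the gripper's body (75 mm by 190 mm) begins 51 mm behind the grasp point.
Start: joints at [54.402, 30.224, 82.088, -0, 67.689, -10.227], TCP at [0.268, 0.565, 0.24] pointing down, gripper open.
Joint ranges: [-176.69, 176.69], [-43.24, 126.21], [12.49, 139.97], [-82, 262], [0, 151.66], [-163.58, 163.58]. Speed limits (degrees/s): [159.86, 159.86, 180, 180, 180, 180].

### API

Orientations are given as a 3x3 rotation matrix whose columns are the frame's x, y, z axes.
In Python, from rig import read_state, capture, camera_info, hand_in, trace, tip_of gives the robot as it stands.
- The arm moves only by the tool jog_arm, never from a script. Its argument "steps" is a list of rows, each an object with "fingers": the opening in per cent of the stroke, from 0 (shut) to 100 (fully open); "delta_pos": the shift along the world's x, y, z in mm, a list of three; "turn": the turn about the world's z in degrees. A call has 1 to 20 rows; each row is the pose to reach, as a shift and turn from the pose commanded when the call began; what a row does not reach only later rows make up. A row lasts 1/12 s, in which the tool goes at most 41.7 mm and 7.16 degrees, less where a joint would pass 70% of its speed; a pose out of reach is approached as far as the arm can. A call with a gripper value outside its range is refused whole. The fingers move at their own pace and stop on an object; the grip force is fixed at half the most. Time passes only in rows, so rows that repeat a pose let the fingers close. It gives the time, the measured TCP pose, the force and the opening at its end, in the units of the state.
- read_state(): the state, without advancing time (a new reading comes with each control period).
- capture(name): name is "scene" or "top" or "wrist"; returns the picture (480x640x3 uint8, red, green, blue); there is no depth.
- camera_info(name): a dict with "fov_y" (degrees; the focal length in pixels is half the picture's height over the tangent of half this angle, whatever the lens; pixels are square), "cx", "cy" (the principal point, pixels), "k1" (the pictures are not rectified: a ray, as slopes to the right and down, at radius r is drawn at 1 + k1 r^2 times it, then the intrinsics apply), "view" (4x4, takes a point from world to camera coordinates); the wrist camera has in their place "tool_from_camera" (4x4, takes a point from camera to tool coordinates, whose origin is the TCP and whose axes are the tool frame's). Camera axes: x right, y down, z forward; pixel columns grow to the right and rows downward; lengths in m; the calibration is good to about 2 mm. A picture is of the moment at which its call begins: read the wrist's pose just before it. camera_info takes no time and is no camera call.
- hand_in(): hands the job in, once; it reports no verdict.
Trained networks look in the newest picture that a camera, given by its name, has taken for a name from the list of things; names that differ only in an ending like _2 or _b are one class to them, and where a whole thing is asked for, a point or a joint stands for the part that bears it (a point fixed in the world has none). Each returns a list of dicts, best first, with "confidence" (0 to 1); they miss things now and then, are a little off and sometimes report something else, mostly with a low value. They report only what shows in the picture. A call takes as long as a camera call.
- trace(target, camera): "mask" (480x640 bool, what is visible of it).
- tip_of(target, camera): "position" ([x, y, z] in m, in world coordinates, good to about 4 mm: a listed point, or the origin of a listed thing).
The state is a dict: "time_s": time; "joint_positions": joint angles; "qvel": joint speeds; "tau": joint torques, N m; "position": TCP position; "tcp_rot": TCP orientation; "force": force on the tool from outside, world axes, zero at the start; "moment": the same for the moment, N m; "opening": opening from 0.0 (shut) to 1.0 (fully open).
Only numpy, scipy, OpenCV 4.12 (cv2) and the standard library are available. Lean on these libraries where they do the work, as an engineer would, in place of code of your own. Each camera call takes 0.05 s, during which the arm holds its last target.

## Working session

There is one attempt and no reset: what is moved stays moved. The work goes in short steps, Python scripts to look and compute and a tool call to move; the robot and the scene stay as the last step left them, time stands still between calls to the robot, and variables do not carry over. Pictures are saved under pics/ and viewed, and the job is handed in when it is done.

Besides the shell and the picture viewer there is one more tool, called by a JSON object that holds its "name" and its "arguments". jog_arm: Moves the arm, as the interface text tells. Its arguments: {"type":"object","properties":{"steps":{"type":"array","items":{"type":"object","properties":{"fingers":{"type":"number"},"delta_pos":{"type":"array","items":{"type":"number"}},"turn":{"type":"number"}}}}},"required":["steps"]}

```bash
ls; mkdir -p pics; cat > h.py <<'E'
import numpy as np, cv2
from rig import *
def snap(n,f):
    im=capture(n); cv2.imwrite('pics/'+f+'.png',im[:,:,::-1]); return im
np.set_printoptions(precision=4,suppress=True)
E
python3 - <<'E'
from h import *
s=read_state(); print(s)
for n in ['scene','top','wrist']:
    snap(n,n+'0'); print(n,camera_info(n))
for n in ['scene','top']:
  for t in ['cradle','brush','bay','sleeve_grip','battery','latch_hinge','latch_bar','release_grip','mug_tea','rice_bowl','salt_shaker']:
    print(n,t,[(np.array(d['position']).round(4),round(d['confidence'],2)) for d in tip_of(t,n)][:2])
print(read_state()['time_s'])
E
```

```text
pics
{'time_s': 0.0, 'joint_positions': array([ 54.403 ,  30.2777,  82.1569,  -0.0019,  67.6869, -10.2267]), 'qvel': array([-0.0072,  0.1074, -0.032 ,  0.0295, -0.035 , -0.0196]), 'tau': array([  0.0007, -44.0037, -17.6597,   0.0634,   0.0582,  -0.0002]), 'position': array([0.2674, 0.5642, 0.2386]), 'tcp_rot': array([[ 0.4285, -0.0012, -0.9036],
       [ 0.9036, -0.0017,  0.4285],
       [-0.0021, -1.    ,  0.0003]]), 'force': array([-0.759 ,  0.5161,  0.9918]), 'moment': array([ 0.0302, -0.0013,  0.0386]), 'opening': 0.9978615194671531}
scene {'fov_y': 55.17555328059771, 'cx': 322.3900698484023, 'cy': 239.97078768860183, 'k1': -0.019108797972094586, 'view': array([[ 0.6641, -0.7476,  0.0104, -0.3784],
       [-0.5325, -0.4826, -0.6954,  0.3782],
       [ 0.5249,  0.4562, -0.7186,  0.8167],
       [ 0.    ,  0.    ,  0.    ,  1.    ]])}
top {'fov_y': 50.56563084647531, 'cx': 314.8628595319689, 'cy': 247.3442768139801, 'k1': -0.11883038575501077, 'view': array([[ 0.2176, -0.976 , -0.0039, -0.0878],
       [-0.9434, -0.2093, -0.2572,  0.5624],
       [ 0.2502,  0.0596, -0.9663,  1.1303
[... 1232 characters left out ...]
y([ 0.5055, -0.257 ,  0.053 ]), 0.24)]
top bay [(array([ 0.5132, -0.2276,  0.0134]), 0.82)]
top sleeve_grip [(array([ 0.5142, -0.1362,  0.048 ]), 0.68), (array([ 0.7018, -0.1302, -0.0016]), 0.49)]
top battery [(array([0.4286, 0.3112, 0.0012]), 0.68)]
top latch_hinge [(array([ 0.5054, -0.2575,  0.0564]), 0.63)]
top latch_bar [(array([ 0.5092, -0.2913,  0.0852]), 0.52)]
top release_grip [(array([ 0.5237, -0.0206,  0.052 ]), 0.73)]
top mug_tea [(array([ 0.7259,  0.0694, -0.0014]), 0.6), (array([ 0.5151, -0.1391,  0.0476]), 0.6)]
top rice_bowl [(array([ 0.7038, -0.1311, -0.0036]), 0.57), (array([ 0.5114, -0.2272,  0.0115]), 0.46)]
top salt_shaker [(array([ 0.7494, -0.023 , -0.0027]), 0.55)]
1.25
```

View pics/scene0.png

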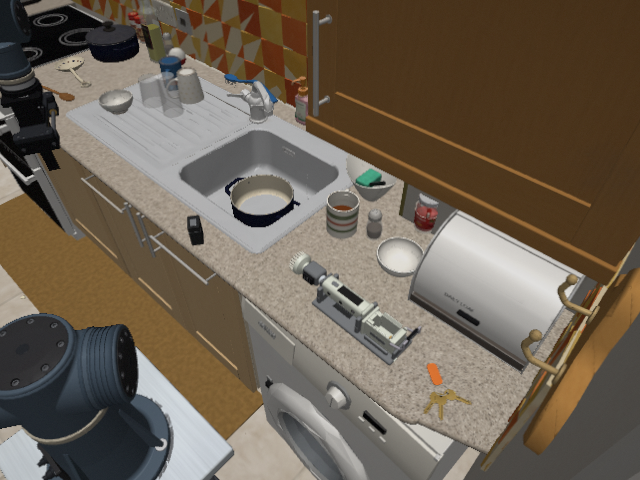

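View pics/top0.png

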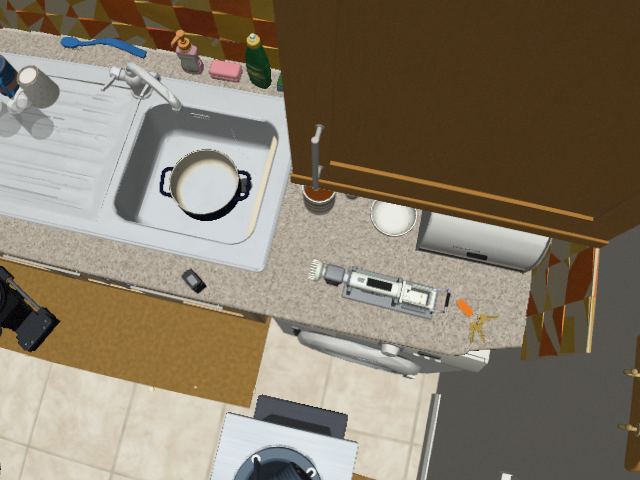

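View pics/wrist0.png

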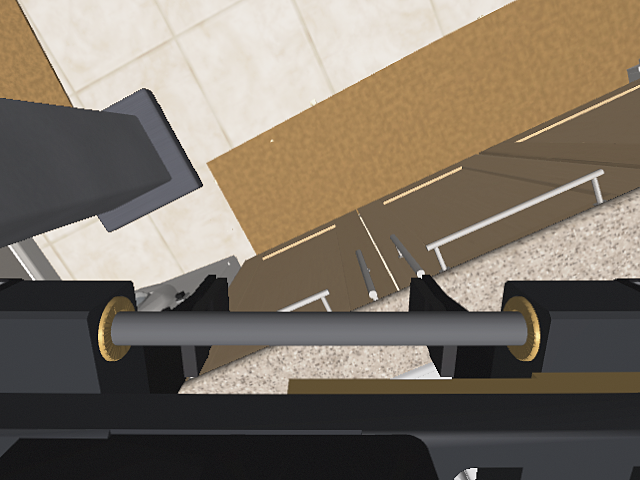

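```bash
python3 - <<'E'
from h import *
a=cv2.imread('pics/top0.png')[255:305,165:225]; b=cv2.imread('pics/scene0.png')[205:255,170:230]
cv2.imwrite('pics/c0.png',np.hstack([cv2.resize(x,None,fx=6.5,fy=8.0 if 0 else 6.5,interpolation=cv2.INTER_CUBIC) for x in (a,b)]))
a=cv2.imread('pics/top0.png')[250:330,300:460]
cv2.imwrite('pics/c1.png',cv2.resize(a,None,fx=5,fy=5,interpolation=cv2.INTER_CUBIC))
E
```

```text
(no output)
```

View pics/c0.png

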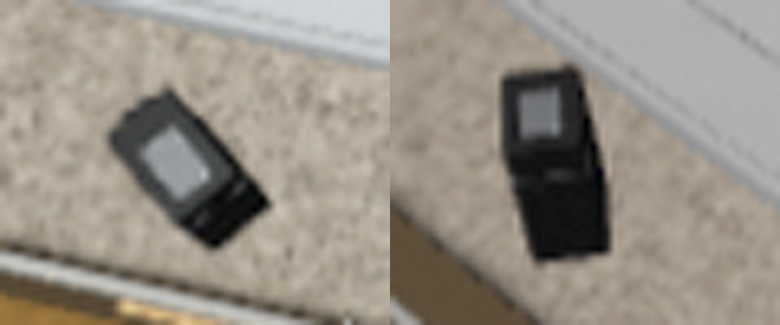

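View pics/c1.png

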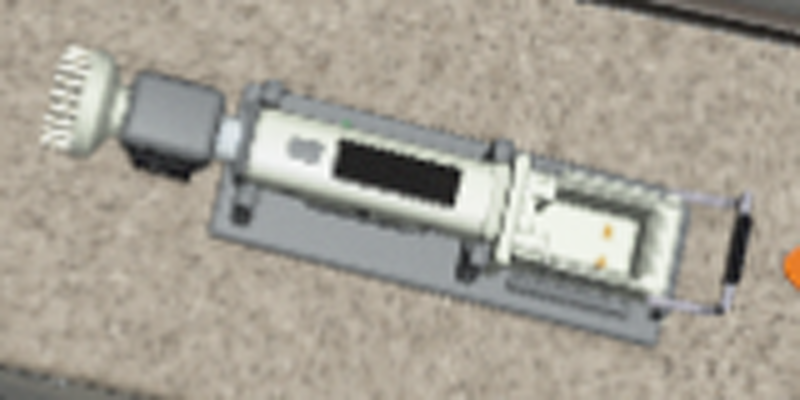

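{"name": "jog_arm", "arguments": {"steps": [{"delta_pos": [40, -60, 0], "turn": -7, "fingers": 100}, {"delta_pos": [80, -125, -10], "turn": -14, "fingers": 100}, {"delta_pos": [120, -190, -20], "turn": -21, "fingers": 100}, {"delta_pos": [165, -253, -30], "turn": -28, "fingers": 100}, {"delta_pos": [165, -253, -40], "turn": -35, "fingers": 100}, {"delta_pos": [165, -253, -40], "turn": -42, "fingers": 100}, {"delta_pos": [165, -253, -40], "turn": -49, "fingers": 100}, {"delta_pos": [165, -253, -40], "turn": -56, "fingers": 100}, {"delta_pos": [165, -253, -40], "turn": -63, "fingers": 100}, {"delta_pos": [165, -253, -40], "turn": -70, "fingers": 100}, {"delta_pos": [165, -253, -40], "turn": -77, "fingers": 100}, {"delta_pos": [165, -253, -40], "turn": -84, "fingers": 100}, {"delta_pos": [165, -253, -40], "turn": -91, "fingers": 100}, {"delta_pos": [165, -253, -40], "turn": -100, "fingers": 100}, {"delta_pos": [165, -253, -40], "turn": -100, "fingers": 100}, {"delta_pos": [165, -253, -40], "turn": -100, "fingers": 100}]}}

```text
time_s: 2.58
position: [0.4329, 0.3118, 0.1997]
tcp_rot: [[0.815, 0.0, 0.579], [-0.579, 0.0, 0.815], [0.0, -1.0, 0.0]]
force: [0.1, -0.0, 0.2]
opening: 0.997
```

```bash
python3 - <<'E'
from h import *
s=read_state(); print(s['position'],s['tcp_rot'],s['joint_positions'],s['time_s'])
snap('wrist','w1')
print([(np.array(d['position']).round(4),round(d['confidence'],2)) for d in tip_of('battery','wrist')])
print([(np.array(d['position']).round(4),round(d['confidence'],2)) for d in tip_of('battery','top')])
E
```

```text
[0.4329 0.3118 0.1997] [[ 0.8152  0.0003  0.5792]
 [-0.5792  0.0002  0.8152]
 [ 0.0002 -1.      0.0003]] [23.7511 26.282  97.6412  0.0013 56.0561 59.1473] 2.5833
[(array([0.4335, 0.3101, 0.0034]), 0.87)]
[(array([0.4286, 0.3112, 0.0012]), 0.68)]
```

View pics/w1.png

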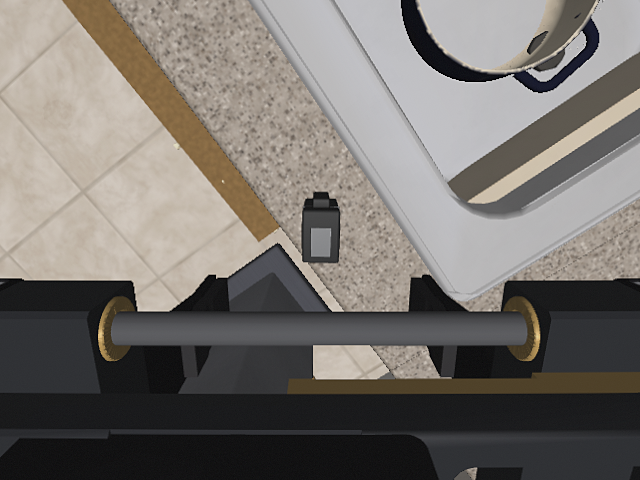

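```bash
cat >> h.py <<'E'
def wray(px, s):
    ci=camera_info('wrist'); T=ci['tool_from_camera']; R=np.array(s['tcp_rot']); p=np.array(s['position'])
    f=240/np.tan(np.radians(ci['fov_y']/2)); K=np.array([[f,0,ci['cx']],[0,f,ci['cy']],[0,0,1]])
    u=cv2.undistortPoints(np.array(px,float).reshape(-1,1,2),K,np.array([ci['k1'],0,0,0.])).reshape(-1,2)
    d=np.c_[u,np.ones(len(u))]@T[:3,:3].T@R.T; o=p+R@T[:3,3]; return o,d
def cray(n,px):
    ci=camera_info(n); V=ci['view']
    f=240/np.tan(np.radians(ci['fov_y']/2)); K=np.array([[f,0,ci['cx']],[0,f,ci['cy']],[0,0,1]])
    u=cv2.undistortPoints(np.array(px,float).reshape(-1,1,2),K,np.array([ci['k1'],0,0,0.])).reshape(-1,2)
    d=np.c_[u,np.ones(len(u))]@V[:3,:3]; o=-V[:3,:3].T@V[:3,3]; return o,d
def atz(od,z):
    o,d=od; return o+d*((z-o[2])/d[:,2:3])
E
python3 - <<'E'
from h import *
a=cv2.imread('pics/w1.png')[180:280,280:360]
cv2.imwrite('pics/c2.png',cv2.resize(a,None,fx=6,fy=6,interpolation=cv2.INTER_CUBIC))
E
```

```text
(no output)
```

View pics/c2.png

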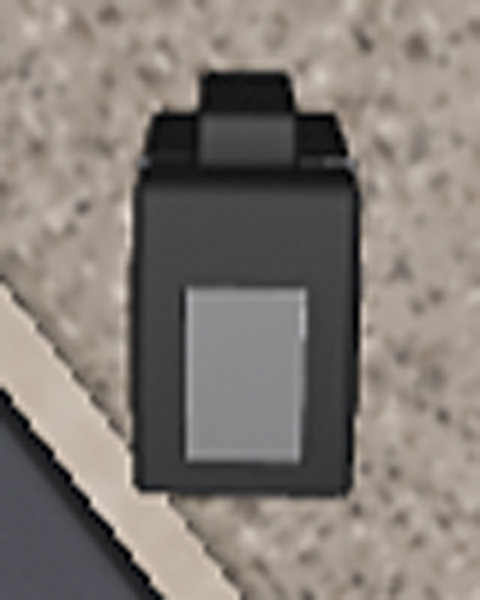

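```bash
python3 - <<'E'
from h import *
s=read_state()
c=np.array([(137,172),(358,175),(352,495),(134,492)])/6+np.array([280-.4,180-.4])
P=atz(wray(c,s),0.064)[:,:2]; print(P,P.mean(0))
for i in range(4):
  d=P[(i+1)%4]-P[i]; print(np.linalg.norm(d),np.degrees(np.arctan2(d[1],d[0])))
E
```

```text
[[0.4348 0.3371]
 [0.4579 0.3202]
 [0.4325 0.2847]
 [0.4088 0.302 ]] [0.4335 0.311 ]
0.028614039270978126 -36.104911591579615
0.04367725562048712 -125.5328206449067
0.02937036780025509 143.85800333154404
0.04365724259854797 53.474830594182016
```

{"name": "jog_arm", "arguments": {"steps": [{"delta_pos": [0.5, -1, -35], "fingers": 80}, {"delta_pos": [0.5, -1, -70], "fingers": 70}, {"delta_pos": [0.5, -1, -105], "fingers": 60}, {"delta_pos": [0.5, -1, -134], "fingers": 60}, {"delta_pos": [0.5, -1, -134], "fingers": 60}, {"delta_pos": [0.5, -1, -134], "fingers": 60}, {"delta_pos": [0.5, -1, -134], "fingers": 20}, {"delta_pos": [0.5, -1, -134], "fingers": 20}, {"delta_pos": [0.5, -1, -134], "fingers": 20}, {"delta_pos": [0.5, -1, -134], "fingers": 20}, {"delta_pos": [0.5, -1, -134], "fingers": 20}]}}

```text
$.steps[0]: bad value
```

{"name": "jog_arm", "arguments": {"steps": [{"delta_pos": [0.5, -1, -35], "turn": 0, "fingers": 80}, {"delta_pos": [0.5, -1, -70], "turn": 0, "fingers": 70}, {"delta_pos": [0.5, -1, -105], "turn": 0, "fingers": 60}, {"delta_pos": [0.5, -1, -134], "turn": 0, "fingers": 60}, {"delta_pos": [0.5, -1, -134], "turn": 0, "fingers": 60}, {"delta_pos": [0.5, -1, -134], "turn": 0, "fingers": 60}, {"delta_pos": [0.5, -1, -134], "turn": 0, "fingers": 20}, {"delta_pos": [0.5, -1, -134], "turn": 0, "fingers": 20}, {"delta_pos": [0.5, -1, -134], "turn": 0, "fingers": 20}, {"delta_pos": [0.5, -1, -134], "turn": 0, "fingers": 20}, {"delta_pos": [0.5, -1, -134], "turn": 0, "fingers": 20}]}}

```text
time_s: 3.65
position: [0.4341, 0.3111, 0.067]
tcp_rot: [[0.816, 0.003, 0.579], [-0.579, 0.001, 0.816], [0.002, -1.0, 0.003]]
force: [-0.1, -0.1, 6.0]
opening: 0.342
```

{"name": "jog_arm", "arguments": {"steps": [{"delta_pos": [0, 0, 40], "turn": 0, "fingers": 20}, {"delta_pos": [0, -30, 80], "turn": 0, "fingers": 20}, {"delta_pos": [5, -65, 110], "turn": 2, "fingers": 20}, {"delta_pos": [10, -105, 140], "turn": 4, "fingers": 20}, {"delta_pos": [15, -145, 153], "turn": 6, "fingers": 20}, {"delta_pos": [20, -185, 153], "turn": 9, "fingers": 20}, {"delta_pos": [25, -225, 153], "turn": 12, "fingers": 20}, {"delta_pos": [30, -265, 153], "turn": 15, "fingers": 20}, {"delta_pos": [35, -305, 153], "turn": 18, "fingers": 20}, {"delta_pos": [40, -345, 153], "turn": 21, "fingers": 20}, {"delta_pos": [45, -385, 153], "turn": 24, "fingers": 20}, {"delta_pos": [50, -425, 153], "turn": 27, "fingers": 20}, {"delta_pos": [55, -465, 153], "turn": 30, "fingers": 20}, {"delta_pos": [60, -505, 153], "turn": 32, "fingers": 20}, {"delta_pos": [67, -545, 153], "turn": 32, "fingers": 20}, {"delta_pos": [72, -575, 153], "turn": 32, "fingers": 20}, {"delta_pos": [74, -596, 153], "turn": 32, "fingers": 20}, {"delta_pos": [74, -596, 153], "turn": 32, "fingers": 20}, {"delta_pos": [74, -596, 153], "turn": 32, "fingers": 20}, {"delta_pos": [74, -596, 153], "turn": 32, "fingers": 20}]}}

```text
time_s: 5.32
position: [0.5064, -0.2841, 0.2183]
tcp_rot: [[0.998, -0.001, 0.059], [-0.059, 0.002, 0.998], [-0.001, -1.0, 0.002]]
force: [0.8, -0.1, -1.0]
opening: 0.34
```

```bash
python3 - <<'E'
from h import *
s=read_state(); print(s['position'],s['tcp_rot'],s['joint_positions'],s['time_s'],s['opening'],s['force'])
snap('wrist','w2')
for t in ['bay','brush','sleeve_grip','latch_hinge','latch_bar','release_grip']:
  print(t,[(np.array(d['position']).round(4),round(d['confidence'],2)) for d in tip_of(t,'wrist')][:2])
E
```

```text
[ 0.5064 -0.2841  0.2183] [[ 0.9983 -0.0014  0.0589]
 [-0.0589  0.0018  0.9983]
 [-0.0015 -1.      0.0017]] [-40.3255  28.3035  89.7994   0.0306  62.022  -36.9626] 5.3167 0.3396112039759085 [ 0.7755 -0.1471 -0.9714]
bay [(array([ 0.5135, -0.2287,  0.0202]), 0.76)]
brush [(array([ 0.5146, -0.1626,  0.009 ]), 0.63)]
sleeve_grip [(array([ 0.5169, -0.1429,  0.0456]), 0.69), (array([ 0.5115, -0.2282,  0.021 ]), 0.23)]
latch_hinge [(array([ 0.5107, -0.261 ,  0.0525]), 0.91)]
latch_bar []
release_grip []
```

View pics/w2.png

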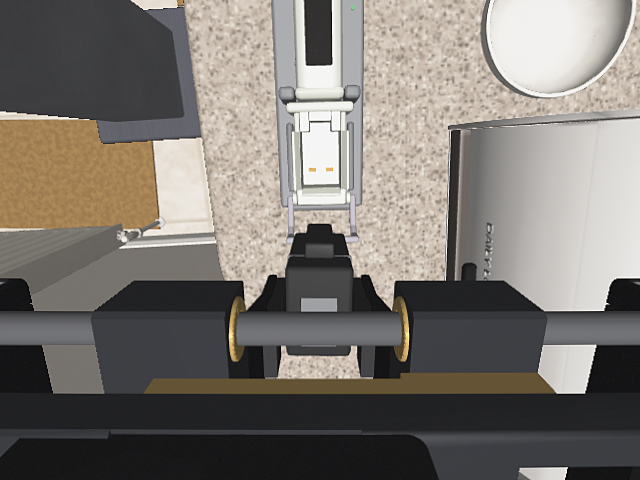

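```bash
python3 - <<'E'
from h import *
a=cv2.imread('pics/w2.png')[0:100,260:380]
cv2.imwrite('pics/c3.png',cv2.resize(a,None,fx=6,fy=6,interpolation=cv2.INTER_CUBIC))
a=cv2.imread('pics/w2.png')[80:215,260:380]
cv2.imwrite('pics/c4.png',cv2.resize(a,None,fx=5.,fy=4.4,interpolation=cv2.INTER_CUBIC))
E
```

```text
(no output)
```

View pics/c3.png

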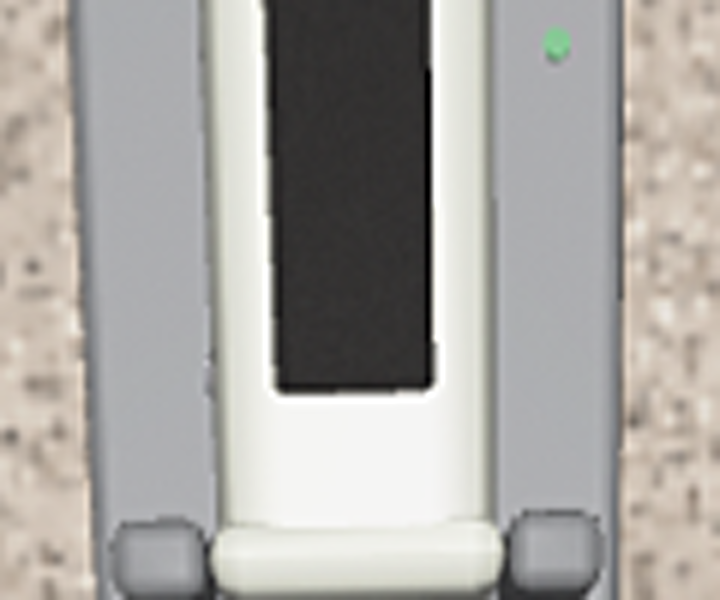

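View pics/c4.png

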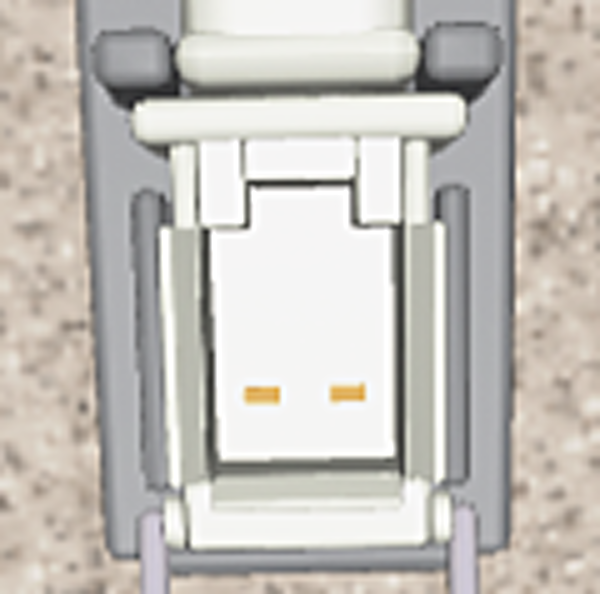

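```bash
python3 - <<'E'
from h import *
s=read_state()
def W(c,z,k):
    c=np.array(c,float)
    px=(c+.5)/6-.5+[260,0] if k==3 else (c+.5)/[5,4.4]-.5+[260,80]
    return atz(wray(px,s),z)
def show(n,P):
    print(n); 
    for i in range(0,len(P),2):
        d=P[i+1]-P[i]; print(P[i][:2],P[i+1][:2],'len',np.linalg.norm(d),'ang',np.degrees(np.arctan2(d[1],d[0])),'mid',(P[i]+P[i+1])[:2]/2)
show('label L,R',W([(276,390),(263,0),(433,390),(430,0)],.068,3))
show('sleeve edge? z.05',W([(222,480),(207,0),(491,480),(491,0)],.055,3))
show('base edges z.01',W([(97,590),(70,0),(612,590),(622,0)],.010,3))
show('floor L,R',W([(218,462),(210,230),(392,462),(395,228)],.016,4))
show('floor rear; slot front',W([(218,462),(392,462),(249,184),(354,184)],.016,4))
show('slot sides',W([(249,226),(249,184),(356,226),(354,184)],.016,4))
show('lips outer',W([(178,487),(163,228),(427,487),(441,226)],.061,4))
show('lips inner',W([(185,480),(172,228),(412,480),(430,226)],.061,4))
show('contacts',W([(262,394),(347,392)],.016,4))
show('forks',W([(95,50),(500,45)],.060,4))
show('shoulder',W([(133,118),(466,118)],.061,4))
show('rear base edge',W([(112,555),(515,550)],.010,4))
print('TCP',s['position'])
# pack in hand: top plate
E
```

```text
label L,R
[ 0.5051 -0.1569] [ 0.5064 -0.1142] len 0.04270444214370178 ang 88.23960933936814 mid [ 0.5057 -0.1355]
[ 0.5245 -0.158 ] [ 0.5262 -0.1153] len 0.04269345158917459 ang 87.6772068798171 mid [ 0.5253 -0.1367]
sleeve edge? z.05
[ 0.497  -0.1648] [ 0.4992 -0.1095] len 0.05538062154404997 ang 87.7356895040982 mid [ 0.4981 -0.1372]
[ 0.5321 -0.1669] [ 0.5344 -0.1115] len 0.0553750869749231 ang 87.58182898733457 mid [ 0.5332 -0.1392]
base edges z.01
[ 0.4749 -0.1723] [ 0.478  -0.0934] len 0.078934543368895 ang 87.77053046811763 mid [ 0.4764 -0.1329]
[ 0.5527 -0.1768] [ 0.5563 -0.098 ] len 0.07891738181487411 ang 87.35042577859366 mid [ 0.5545 -0.1374]
floor L,R
[ 0.4947 -0.2513] [ 0.4965 -0.2034] len 0.04793216574687758 ang 87.7999112879086 mid [ 0.4956 -0.2273]
[ 0.5276 -0.2532] [ 0.5302 -0.2049] len 0.04832054586359581 ang 86.81969160633707 mid [ 0.5289 -0.229 ]
floor rear; slot front
[ 0.4947 -0.2513] [ 0.5276 -0.2532] len 0.03293514368183389 ang -3.3162686223960813 mid [ 0.5111 -0.2522]
[ 0.5042 -0.1947] [ 0.5232 -0.1958] len 0.01902606568872654 ang -3.3184385502785614 mid [ 0
[... 467 characters left out ...]
0.4912 -0.2492] [ 0.4925 -0.2037] len 0.045445764660558614 ang 88.38938310502044 mid [ 0.4918 -0.2264]
[ 0.5286 -0.2513] [ 0.5334 -0.2058] len 0.045819194229349304 ang 84.05647582589705 mid [ 0.531  -0.2285]
contacts
[ 0.5039 -0.2374] [ 0.5198 -0.2379] len 0.015916744176415438 ang -1.8078919748139917 mid [ 0.5118 -0.2376]
forks
[ 0.4828 -0.1729] [ 0.5455 -0.1758] len 0.06279502437825885 ang -2.568435308984441 mid [ 0.5141 -0.1744]
shoulder
[ 0.4878 -0.1847] [ 0.5397 -0.1877] len 0.05200017634006243 ang -3.3192942442933018 mid [ 0.5138 -0.1862]
rear base edge
[ 0.4723 -0.2713] [ 0.551  -0.2747] len 0.07876504330674394 ang -2.4989468039904223 mid [ 0.5116 -0.273 ]
TCP [ 0.5074 -0.2844  0.2187]
```

```bash
python3 - <<'E'
from h import *
a=cv2.imread('pics/w2.png')[215:315,270:370]
cv2.imwrite('pics/c5.png',cv2.resize(a,None,fx=6,fy=6,interpolation=cv2.INTER_CUBIC))
s=read_state();print(s['time_s'],s['position'])
E
```

```text
5.6667 [ 0.5074 -0.2844  0.2187]
```

View pics/c5.png

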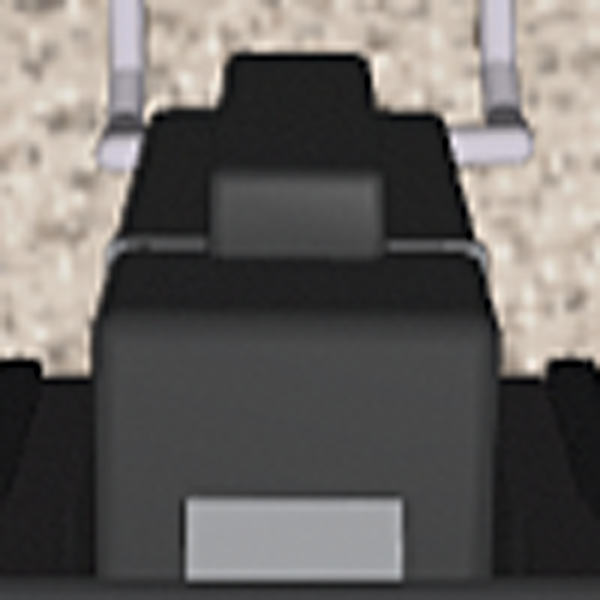

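```bash
python3 - <<'E'
from h import *
T={'tcp_rot':np.eye(3),'position':np.zeros(3)}
def W(c,y):
    o,d=wray((np.array(c,float)+.5)/6-.5+[270,215],T); return o+d*((y-o[1])/d[:,1:2])
for n,c,y in [('top front edge',[(98,322),(492,322)],.0017),('tongue top front',[(212,175),(383,175)],.0157),('tongue bot',[(229,58),(368,58)],.0657),('block bottom front',[(152,112),(443,112)],.0657),('label far',[(186,582),(404,582)],.0017)]:
    P=W(c,y); print(n,P*1000,'mid',P.mean(0)*1000,'w',1000*(P[1]-P[0])[0])
E
```

```text
top front edge [[-13.7877   1.7     20.5662]
 [ 14.0462   1.7     20.5602]] mid [ 0.1292  1.7    20.5632] w 27.83390782915567
tongue top front [[-6.1738 15.7    27.3799]
 [ 6.8184 15.7    27.3769]] mid [ 0.3223 15.7    27.3784] w 12.99224205108894
tongue bot [[-6.3479 65.7    25.1145]
 [ 7.3103 65.7    25.1111]] mid [ 0.4812 65.7    25.1128] w 13.65813017239287
block bottom front [[-14.0096  65.7     19.6434]
 [ 14.7762  65.7     19.6365]] mid [ 0.3833 65.7    19.64  ] w 28.785750534934486
label far [[-7.8411  1.7     0.4367]
 [ 8.0916  1.7     0.4338]] mid [0.1253 1.7    0.4352] w 15.932674161266078
```

{"name": "jog_arm", "arguments": {"steps": [{"delta_pos": [2, 30, 0], "turn": 1, "fingers": 20}, {"delta_pos": [3, 57, 0], "turn": 1, "fingers": 20}, {"delta_pos": [3, 57, -30], "turn": 1, "fingers": 20}, {"delta_pos": [3, 57, -60], "turn": 1, "fingers": 20}, {"delta_pos": [3, 57, -84], "turn": 1, "fingers": 20}, {"delta_pos": [3, 57, -84], "turn": 1, "fingers": 20}, {"delta_pos": [3, 57, -84], "turn": 1, "fingers": 20}, {"delta_pos": [3, 57, -84], "turn": 1, "fingers": 20}, {"delta_pos": [3, 57, -84], "turn": 1, "fingers": 20}]}}

```text
time_s: 6.42
position: [0.5115, -0.2291, 0.1363]
tcp_rot: [[0.999, 0.003, 0.041], [-0.041, -0.002, 0.999], [0.003, -1.0, -0.002]]
force: [0.7, 0.4, -0.9]
opening: 0.341
```

```bash
python3 - <<'E'
from h import *
s=read_state(); print(s['position'],s['tcp_rot'][:,0],s['time_s'],s['force'])
im=snap('wrist','w3')
print(read_state()['position'])
a=cv2.imread('pics/w3.png')[190:330,240:400]
cv2.imwrite('pics/c6.png',cv2.resize(a,None,fx=5,fy=4.2857,interpolation=cv2.INTER_CUBIC))
E
```

```text
[ 0.5115 -0.2291  0.1363] [ 0.9991 -0.0414  0.0031] 6.4167 [ 0.7415  0.3864 -0.9458]
[ 0.5114 -0.2291  0.1363]
```

View pics/w3.png

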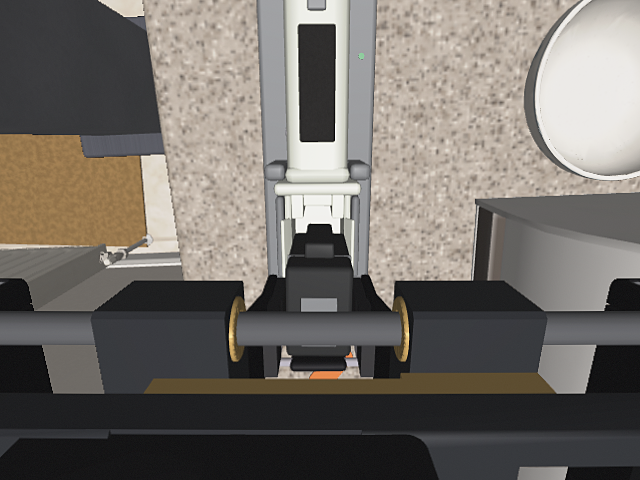

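View pics/c6.png

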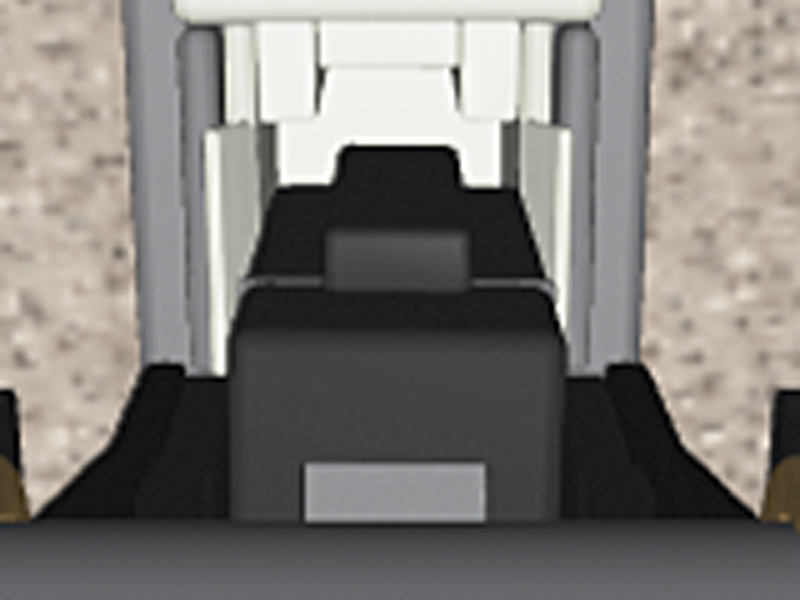

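```bash
python3 - <<'E'
from h import *
s=read_state(); R=s['tcp_rot']; p=s['position']
def W(c,z):
    P=atz(wray((np.array(c,float)+.5)/[5,4.2857]-.5+[240,190],s),z)
    Q=(P-p)@R*1000
    print(z,Q[:,[0,2]].round(1).tolist(),'mid',Q.mean(0)[[0,2]].round(2),'world',P.mean(0)[:2])
print('slot bottom');W([(330,67),(455,67)],.016)
print('slot top');W([(320,22),(465,22)],.054);W([(320,22),(465,22)],.061)
print('wall bottom');W([(318,115),(460,115)],.016)
print('floor side L/R at y=170');W([(277,170),(501,170)],.016)
print('lip outer at y=130');W([(208,130),(571,130)],.061)
print('side lips bottom');W([(215,370),(565,330)],.061)
print('tongue bot');W([(338,148),(460,148)],p[2]-.0657)
print('block bot');W([(275,188),(525,188)],p[2]-.0657)
print('tongue top');W([(327,232),(468,232)],p[2]-.0157)
print('shoulder');W([(175,20),(600,20)],.061)
print('label');
P=atz(wray([(299,26),(301,140),(334,24),(335,141)],s),.068); print(P,(P-p)@R*1000)
E
```

```text
slot bottom
0.016 [[-9.5, 27.0], [8.8, 26.9]] mid [-0.32 26.96] world [ 0.5126 -0.2025]
slot top
0.054 [[-9.3, 40.2], [8.8, 40.2]] mid [-0.25 40.16] world [ 0.5131 -0.1892]
0.061 [[-9.0, 41.2], [8.5, 41.2]] mid [-0.24 41.18] world [ 0.5131 -0.1882]
wall bottom
0.016 [[-11.3, 18.6], [9.6, 18.6]] mid [-0.84 18.6 ] world [ 0.5117 -0.2108]
floor side L/R at y=170
0.016 [[-17.6, 8.9], [15.8, 8.8]] mid [-0.85  8.84] world [ 0.5113 -0.2205]
lip outer at y=130
0.061 [[-22.9, 25.7], [21.7, 25.6]] mid [-0.61 25.64] world [ 0.5121 -0.2037]
side lips bottom
0.061 [[-23.0, -11.0], [21.7, -4.7]] mid [-0.67 -7.88] world [ 0.5106 -0.2372]
tongue bot
0.0706348467352096 [[-6.7, 25.2], [7.7, 25.2]] mid [ 0.53 25.18] world [ 0.5132 -0.2041]
block bot
0.0706348467352096 [[-14.2, 19.5], [15.5, 19.5]] mid [ 0.65 19.51] world [ 0.5131 -0.2098]
tongue top
0.1206348467352096 [[-6.1, 27.4], [6.7, 27.4]] mid [ 0.3  27.39] world [ 0.5129 -0.2018]
shoulder
0.061 [[-26.5, 41.5], [24.8, 41.4]] mid [-0.83 41.46] world [ 0.5125 -0.1878]
label
[[ 0.5069 -0.0984  0.068 ]
 [ 0.5048 -0.1559  0.068 ]
 [ 0.5252 -0.0983  0.068 ]
 [ 0.5239 -0.1572  0.068 ]] [[-10.1282  68.0304 130.5417]
 [ -9.8143  68.1514  73.066 ]
 [  8.1159  68.0866 131.4863]
 [  9.2977  68.2135  72.5168]]
```

{"name": "jog_arm", "arguments": {"steps": [{"delta_pos": [-1, 3, -6], "turn": 0, "fingers": 20}, {"delta_pos": [-1, 3, -12], "turn": 0, "fingers": 20}, {"delta_pos": [-1, 3, -12], "turn": 0, "fingers": 20}, {"delta_pos": [-1, 3, -12], "turn": 0, "fingers": 20}, {"delta_pos": [-1, 3, -12], "turn": 0, "fingers": 20}, {"delta_pos": [-1, 3, -12], "turn": 0, "fingers": 20}]}}

```text
time_s: 6.97
position: [0.5092, -0.2253, 0.1226]
tcp_rot: [[0.999, -0.0, 0.042], [-0.042, 0.0, 0.999], [-0.0, -1.0, 0.0]]
force: [0.4, -0.6, -0.9]
opening: 0.338
```

```bash
python3 - <<'E'
from h import *
s=read_state(); print(s['position'],s['tcp_rot'][:,0],s['time_s'],s['force'])
im=snap('wrist','w4')
a=cv2.imread('pics/w4.png')[190:330,240:400]
cv2.imwrite('pics/c7.png',cv2.resize(a,None,fx=5,fy=4.2857,interpolation=cv2.INTER_CUBIC))
a=cv2.imread('pics/w4.png')[200:260,280:360]
cv2.imwrite('pics/c8.png',cv2.resize(a,None,fx=10,fy=10,interpolation=cv2.INTER_CUBIC))
E
```

```text
[ 0.5092 -0.2253  0.1226] [ 0.9991 -0.0415 -0.0001] 6.9667 [ 0.4412 -0.6358 -0.8602]
```

View pics/c8.png

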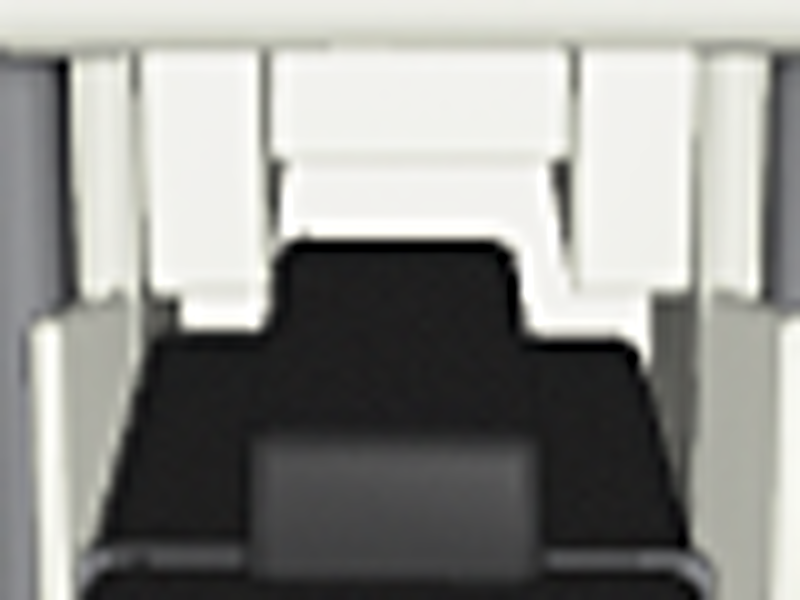

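View pics/c7.png

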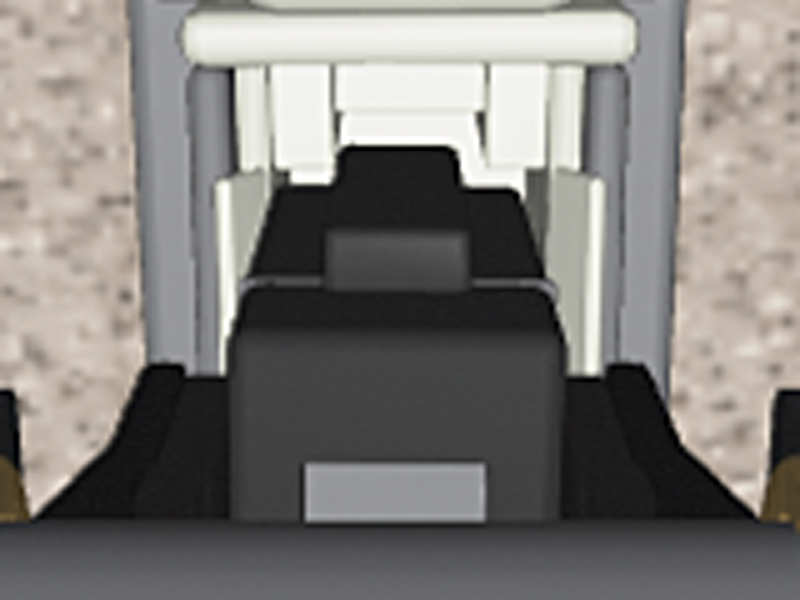

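{"name": "jog_arm", "arguments": {"steps": [{"delta_pos": [1.2, 0.7, 0], "turn": 0, "fingers": 20}, {"delta_pos": [1.2, 0.7, 0], "turn": 0, "fingers": 20}, {"delta_pos": [1.2, 0.7, -2], "turn": 0, "fingers": 20}, {"delta_pos": [1.2, 0.7, -4], "turn": 0, "fingers": 20}, {"delta_pos": [1.2, 0.7, -6], "turn": 0, "fingers": 20}, {"delta_pos": [1.2, 0.7, -8], "turn": 0, "fingers": 20}, {"delta_pos": [1.2, 0.7, -10], "turn": 0, "fingers": 20}, {"delta_pos": [1.2, 0.7, -10], "turn": 0, "fingers": 20}]}}

```text
time_s: 7.68
position: [0.5101, -0.2244, 0.112]
tcp_rot: [[0.999, -0.001, 0.041], [-0.041, 0.001, 0.999], [-0.001, -1.0, 0.001]]
force: [0.5, 0.4, -1.1]
opening: 0.344
```

```bash
python3 - <<'E'
from h import *
s=read_state(); print(s['position'],s['tcp_rot'][:,0],s['time_s'],s['force'],s['moment'])
im=snap('wrist','w5')
a=cv2.imread('pics/w5.png')[200:280,270:370]
cv2.imwrite('pics/c9.png',cv2.resize(a,None,fx=7,fy=7,interpolation=cv2.INTER_CUBIC))
E
```

```text
[ 0.5101 -0.2244  0.112 ] [ 0.9991 -0.0414 -0.0009] 7.6833 [ 0.5414  0.3729 -1.1292] [-0.124   0.0604  0.0234]
```

View pics/c9.png

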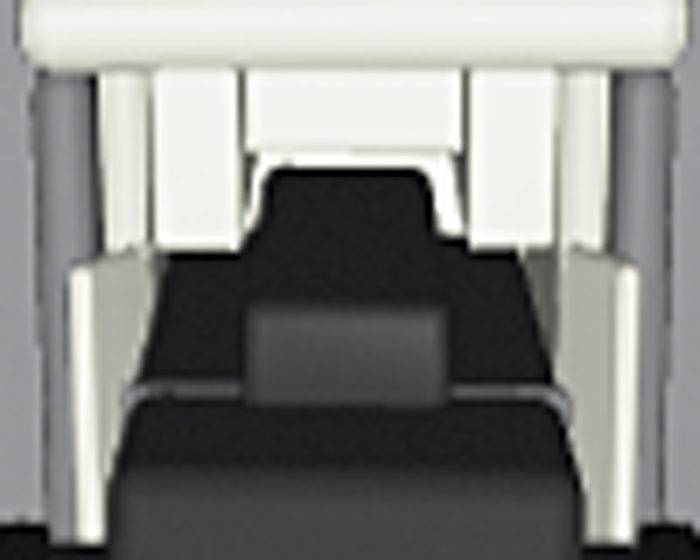

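{"name": "jog_arm", "arguments": {"steps": [{"delta_pos": [0.2, 0, -3], "turn": 0, "fingers": 20}, {"delta_pos": [0.2, 0, -6], "turn": 0, "fingers": 20}, {"delta_pos": [0.2, 0, -10], "turn": 0, "fingers": 20}, {"delta_pos": [0.2, 0, -14], "turn": 0, "fingers": 20}, {"delta_pos": [0.2, 0, -18], "turn": 0, "fingers": 20}, {"delta_pos": [0.2, 0, -22], "turn": 0, "fingers": 20}, {"delta_pos": [0.2, 0, -26], "turn": 0, "fingers": 20}, {"delta_pos": [0.2, 0, -28], "turn": 0, "fingers": 20}]}}

```text
time_s: 8.4
position: [0.5104, -0.2244, 0.0838]
tcp_rot: [[0.999, -0.001, 0.041], [-0.041, 0.001, 0.999], [-0.001, -1.0, 0.001]]
force: [0.9, 0.7, -0.7]
opening: 0.34
```

{"name": "jog_arm", "arguments": {"steps": [{"delta_pos": [0, 0, -1], "turn": 0, "fingers": 20}, {"delta_pos": [0, 0, -2], "turn": 0, "fingers": 20}, {"delta_pos": [0, 0, -3], "turn": 0, "fingers": 20}, {"delta_pos": [0, 0, -3], "turn": 0, "fingers": 20}]}}

```text
time_s: 8.73
position: [0.5104, -0.2245, 0.083]
tcp_rot: [[0.999, -0.0, 0.041], [-0.041, -0.0, 0.999], [-0.0, -1.0, -0.0]]
force: [-2.5, 1.9, 9.7]
opening: 0.34
```

```bash
python3 - <<'E'
from h import *
for z in (0,.1,.2): print(z, atz(cray('top',[(418,250),(475,262),(540,272),(425,212)]),z)[:,:2].tolist())
print(atz(cray('scene',[(412,292),(525,365),(440,215)]),0.0)[:,:2].tolist())
print(atz(cray('top',[(293,182),(607,243)]),0.4)[:,:2].tolist())
E
```

```text
0 [[0.6366339604660656, -0.21486552688428234], [0.6372235099579934, -0.3624243788494915], [0.6476873199600199, -0.5324038010744102], [0.7406429648430641, -0.21596458082638353]]
0.1 [[0.6067248795837343, -0.20034789745624226], [0.6072667528504885, -0.3359738258094859], [0.6168843659366314, -0.49220719732987456], [0.7023227890812476, -0.20135807210332424]]
0.2 [[0.5768157987014031, -0.1858302680282023], [0.5773099957429837, -0.3095232727694804], [0.5860814119132428, -0.45201059358533907], [0.6640026133194309, -0.18675156338026494]]
[[0.6618162687812353, -0.19865168820272672], [0.6600603716948725, -0.4798324072898563], [0.9357807561367953, -0.10672696555544042]]
[[0.5917681638586194, 0.08001180261984167], [0.603845348766811, -0.4896923840721521]]
```

{"name": "jog_arm", "arguments": {"steps": [{"delta_pos": [0, 0, 1], "turn": 0, "fingers": 55}, {"delta_pos": [0, 0, 1], "turn": 0, "fingers": 55}, {"delta_pos": [0, 0, 1], "turn": 0, "fingers": 55}, {"delta_pos": [0, 0, 1], "turn": 0, "fingers": 55}, {"delta_pos": [0, 0, 30], "turn": 0, "fingers": 55}, {"delta_pos": [0, 0, 65], "turn": 0, "fingers": 30}, {"delta_pos": [0, 0, 80], "turn": 0, "fingers": 0}, {"delta_pos": [0, 0, 80], "turn": 0, "fingers": 0}, {"delta_pos": [0, 0, 80], "turn": 0, "fingers": 0}]}}

```text
time_s: 9.48
position: [0.5111, -0.2249, 0.1623]
tcp_rot: [[0.999, 0.002, 0.041], [-0.041, -0.001, 0.999], [0.002, -1.0, -0.001]]
force: [-0.7, 0.2, -1.3]
opening: 0.332
```

```bash
python3 - <<'E'
from h import *
s=read_state(); print(s['position'],s['tcp_rot'][:,0],s['time_s'],s['force'])
im=snap('wrist','w6'); snap('top','t6')
for n in ('wrist','top'):
 for t in ['bay','battery','latch_hinge','latch_bar','release_grip']:
  print(n,t,[(np.array(d['position']).round(4),round(d['confidence'],2)) for d in tip_of(t,n)][:2])
E
```

```text
[ 0.5111 -0.2249  0.1623] [ 0.9991 -0.0413  0.0018] 9.4833 [-0.6613  0.1618 -1.3399]
wrist bay []
wrist battery [(array([ 0.5102, -0.2249,  0.0184]), 0.91)]
wrist latch_hinge [(array([ 0.5104, -0.2611,  0.0553]), 0.84)]
wrist latch_bar [(array([ 0.5114, -0.2951,  0.0884]), 0.7)]
wrist release_grip []
top bay []
top battery []
top latch_hinge []
top latch_bar []
top release_grip []
```

View pics/w6.png

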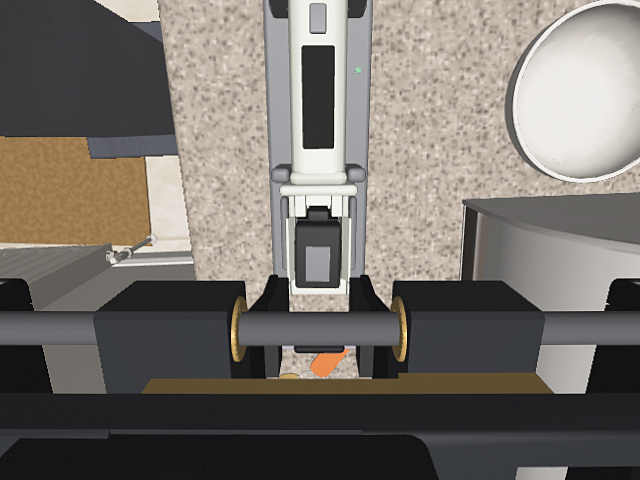

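{"name": "jog_arm", "arguments": {"steps": [{"delta_pos": [-1.5, -35, 0], "turn": 0, "fingers": 0}, {"delta_pos": [-3, -70, 0], "turn": 0, "fingers": 0}, {"delta_pos": [-4, -95, 0], "turn": 0, "fingers": 0}, {"delta_pos": [-4, -95, 0], "turn": 0, "fingers": 0}, {"delta_pos": [-4, -95, -10], "turn": 0, "fingers": 0}, {"delta_pos": [-4, -95, -40], "turn": 0, "fingers": 0}, {"delta_pos": [-4, -95, -60], "turn": 0, "fingers": 0}, {"delta_pos": [-4, -95, -62], "turn": 0, "fingers": 0}, {"delta_pos": [-4, -95, -62], "turn": 0, "fingers": 0}]}}

```text
time_s: 10.83
position: [0.5055, -0.3173, 0.0978]
tcp_rot: [[0.999, -0.004, 0.04], [-0.04, 0.004, 0.999], [-0.004, -1.0, 0.004]]
force: [0.1, 0.7, 0.0]
opening: 0.006
```

```bash
python3 - <<'E'
from h import *
s=read_state(); print(s['position'],s['tcp_rot'][:,0],s['time_s'],s['force'])
im=snap('wrist','w7')
print([(np.array(d['position']).round(4),round(d['confidence'],2)) for d in tip_of('latch_bar','wrist')][:2])
E
```

```text
[ 0.5055 -0.3173  0.0978] [ 0.9992 -0.0404 -0.0039] 10.8333 [0.0619 0.7461 0.0151]
[(array([ 0.5099, -0.2923,  0.0885]), 0.67)]
```

View pics/w7.png

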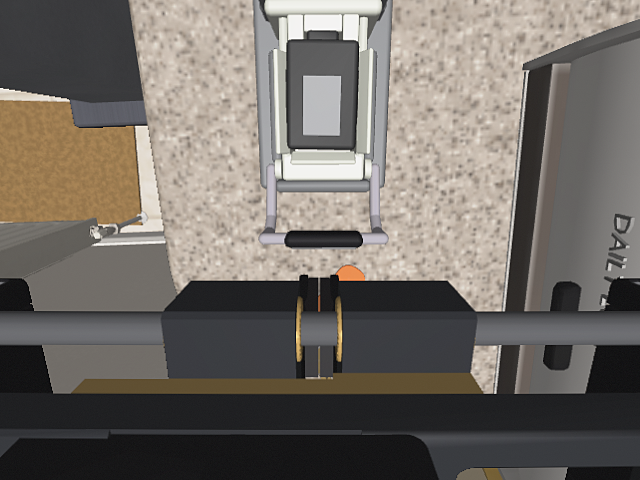

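{"name": "jog_arm", "arguments": {"steps": [{"delta_pos": [0.5, 10, 0], "turn": 0, "fingers": 0}, {"delta_pos": [1, 18, 0], "turn": 0, "fingers": 0}, {"delta_pos": [1, 23, 1], "turn": 0, "fingers": 0}, {"delta_pos": [1.5, 28, 2], "turn": 0, "fingers": 0}, {"delta_pos": [1.5, 33, 3], "turn": 0, "fingers": 0}, {"delta_pos": [2, 38, 4], "turn": 0, "fingers": 0}, {"delta_pos": [2, 43, 4], "turn": 0, "fingers": 0}, {"delta_pos": [2, 48, 4], "turn": 0, "fingers": 0}, {"delta_pos": [2.5, 53, 4], "turn": 0, "fingers": 0}, {"delta_pos": [2.5, 58, 4], "turn": 0, "fingers": 0}, {"delta_pos": [2.5, 62, 4], "turn": 0, "fingers": 0}, {"delta_pos": [2.5, 62, 4], "turn": 0, "fingers": 0}, {"delta_pos": [2.5, 62, 4], "turn": 0, "fingers": 0}]}}

```text
time_s: 12.02
position: [0.5084, -0.2562, 0.1029]
tcp_rot: [[0.999, -0.002, 0.041], [-0.041, 0.002, 0.999], [-0.002, -1.0, 0.002]]
force: [-0.5, 0.2, 0.1]
opening: 0.004
```

```bash
python3 - <<'E'
from h import *
s=read_state(); print(s['position'],s['tcp_rot'][:,0],s['time_s'],s['force'])
im=snap('wrist','w8')
for t in('latch_bar','battery'): print([(np.array(d['position']).round(4),round(d['confidence'],2)) for d in tip_of(t,'wrist')][:2])
E
```

```text
[ 0.5084 -0.2562  0.1029] [ 0.9992 -0.0407 -0.0023] 12.0167 [-0.4696  0.2349  0.1491]
[(array([ 0.5152, -0.2436,  0.0958]), 0.72)]
[(array([ 0.5115, -0.2239,  0.0169]), 0.7)]
```

View pics/w8.png

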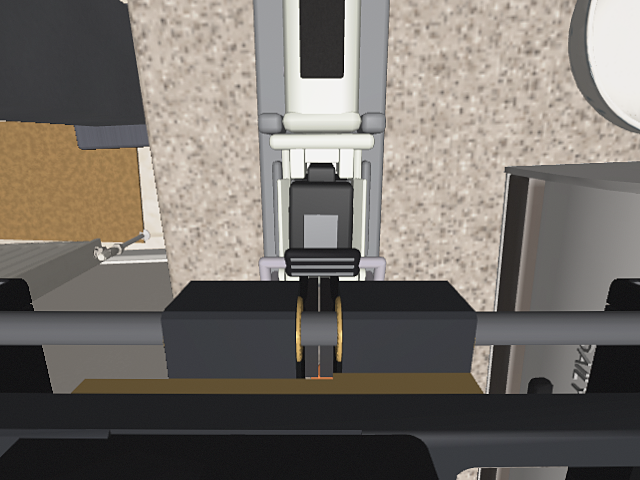

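{"name": "jog_arm", "arguments": {"steps": [{"delta_pos": [0, -6, 0], "turn": 0, "fingers": 0}, {"delta_pos": [0, -6, 10], "turn": 0, "fingers": 0}, {"delta_pos": [0, -6, 22], "turn": 0, "fingers": 0}, {"delta_pos": [0, -2, 22], "turn": 0, "fingers": 0}, {"delta_pos": [0.5, 19, 22], "turn": 0, "fingers": 0}, {"delta_pos": [0.5, 20, 22], "turn": 0, "fingers": 0}, {"delta_pos": [0.5, 21, 18], "turn": 0, "fingers": 0}, {"delta_pos": [0.5, 22, 14], "turn": 0, "fingers": 0}, {"delta_pos": [1, 24, 10], "turn": 0, "fingers": 0}, {"delta_pos": [1, 25, 6], "turn": 0, "fingers": 0}, {"delta_pos": [1, 26, 3], "turn": 0, "fingers": 0}, {"delta_pos": [1, 26, 1], "turn": 0, "fingers": 0}, {"delta_pos": [1, 26, 0], "turn": 0, "fingers": 0}, {"delta_pos": [1, 26, 0], "turn": 0, "fingers": 0}]}}

```text
time_s: 13.33
position: [0.5101, -0.2303, 0.1044]
tcp_rot: [[0.999, -0.001, 0.043], [-0.043, 0.003, 0.999], [-0.001, -1.0, 0.003]]
force: [-1.1, 5.8, 11.0]
opening: 0.003
```

Contact at about the shut height; press 2.5 mm more, then look.

{"name": "jog_arm", "arguments": {"steps": [{"delta_pos": [0, 0, -1], "turn": 0, "fingers": 0}, {"delta_pos": [0, 0, -2], "turn": 0, "fingers": 0}, {"delta_pos": [0, 0, -2.5], "turn": 0, "fingers": 0}, {"delta_pos": [0, 0, -2.5], "turn": 0, "fingers": 0}, {"delta_pos": [0, 0, -2.5], "turn": 0, "fingers": 0}]}}

```text
time_s: 13.75
position: [0.5101, -0.2302, 0.1041]
tcp_rot: [[0.999, 0.0, 0.042], [-0.042, 0.002, 0.999], [0.0, -1.0, 0.002]]
force: [-2.8, 7.6, 25.6]
opening: 0.005
```

```bash
python3 - <<'E'
from h import *
s=read_state(); print(s['position'],s['tcp_rot'][:,0],s['time_s'],s['force'])
im=snap('wrist','w9')
for t in('latch_bar','battery'): print([(np.array(d['position']).round(4),round(d['confidence'],2)) for d in tip_of(t,'wrist')][:2])
E
```

```text
[ 0.5101 -0.2302  0.1041] [ 0.9991 -0.0425  0.0002] 13.75 [-2.7593  7.5581 25.5724]
[(array([ 0.5114, -0.2286,  0.0852]), 0.59), (array([ 0.512 , -0.224 ,  0.0168]), 0.34)]
[(array([ 0.5106, -0.2226,  0.0185]), 0.6)]
```

View pics/w9.png

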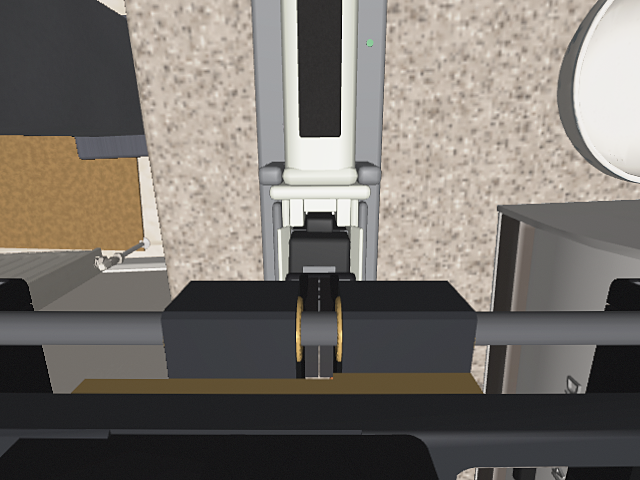

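{"name": "jog_arm", "arguments": {"steps": [{"delta_pos": [0, 0, 15], "turn": 0, "fingers": 0}, {"delta_pos": [0, 0, 50], "turn": 0, "fingers": 50}, {"delta_pos": [1, 20, 85], "turn": 0, "fingers": 100}, {"delta_pos": [3, 60, 100], "turn": 0, "fingers": 100}, {"delta_pos": [5, 100, 100], "turn": 0, "fingers": 100}, {"delta_pos": [6, 140, 100], "turn": 0, "fingers": 100}, {"delta_pos": [8, 176, 100], "turn": 0, "fingers": 100}, {"delta_pos": [8, 176, 100], "turn": 0, "fingers": 100}, {"delta_pos": [8, 176, 100], "turn": 0, "fingers": 100}, {"delta_pos": [8, 176, 100], "turn": 0, "fingers": 100}, {"delta_pos": [8, 176, 100], "turn": 0, "fingers": 100}]}}

```text
time_s: 14.82
position: [0.5185, -0.0569, 0.2008]
tcp_rot: [[0.999, 0.0, 0.043], [-0.043, -0.0, 0.999], [0.0, -1.0, -0.0]]
force: [0.3, -0.6, 1.3]
opening: 0.681
```

```bash
python3 - <<'E'
from h import *
s=read_state(); print(s['position'],s['tcp_rot'],s['time_s'],s['force'])
im=snap('wrist','w10'); 
for t in('release_grip','sleeve_grip'): print([(np.array(d['position']).round(4),round(d['confidence'],2)) for d in tip_of(t,'wrist')][:2])
snap('top','t10')
for t in('release_grip','latch_bar','battery','bay','sleeve_grip'): print(t,[(np.array(d['position']).round(4),round(d['confidence'],2)) for d in tip_of(t,'top')][:2])
snap('scene','s10')
for t in('release_grip','latch_bar','battery','bay','sleeve_grip'): print(t,[(np.array(d['position']).round(4),round(d['confidence'],2)) for d in tip_of(t,'scene')][:2])
E
```

```text
[ 0.5185 -0.0569  0.2008] [[ 0.9991  0.0001  0.0428]
 [-0.0428 -0.0005  0.9991]
 [ 0.0001 -1.     -0.0005]] 14.8167 [ 0.2751 -0.6483  1.2876]
[(array([ 0.5189, -0.0169,  0.0498]), 0.82)]
[(array([ 0.7035, -0.1308,  0.0027]), 0.72), (array([ 0.5136, -0.1414,  0.0495]), 0.59)]
release_grip []
latch_bar [(array([ 0.509 , -0.2237,  0.0874]), 0.48), (array([ 0.5107, -0.1636,  0.0048]), 0.26)]
battery [(array([ 0.5077, -0.2245,  0.0154]), 0.49)]
bay [(array([ 0.5134, -0.224 ,  0.0095]), 0.84), (array([ 0.5094, -0.2254,  0.0849]), 0.67)]
sleeve_grip [(array([ 0.5146, -0.1341,  0.0473]), 0.96)]
release_grip [(array([ 0.521 , -0.0186,  0.0525]), 0.89)]
latch_bar [(array([ 0.5141, -0.2278,  0.0874]), 0.74)]
battery [(array([ 0.5122, -0.2264,  0.0144]), 0.63), (array([ 0.5112, -0.2598,  0.0561]), 0.31)]
bay [(array([ 0.5119, -0.2222,  0.0176]), 0.94)]
sleeve_grip [(array([ 0.5146, -0.1406,  0.0502]), 0.67)]
```

View pics/w10.png

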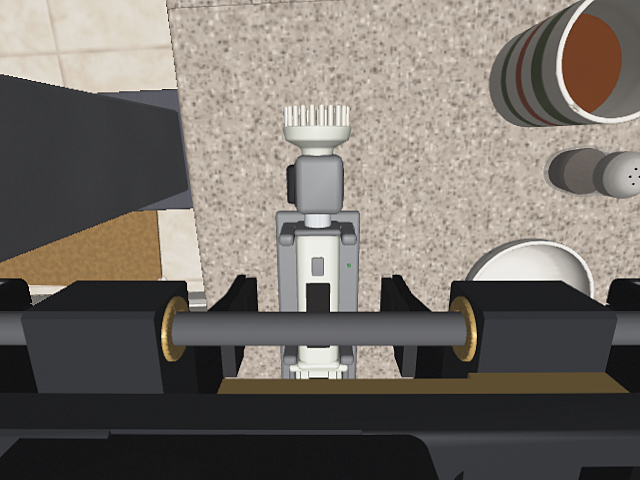

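View pics/s10.png

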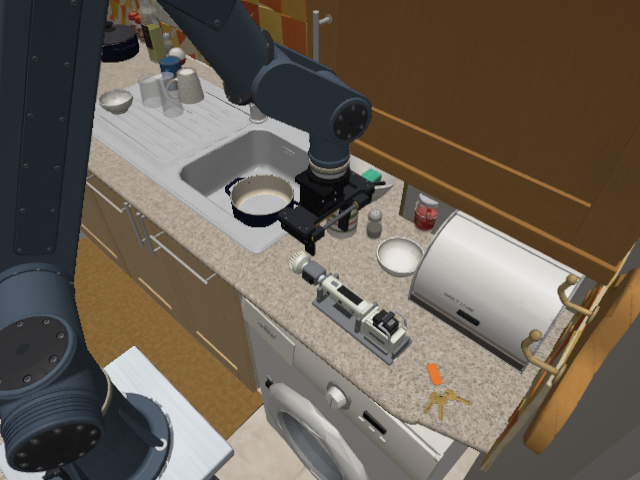

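```bash
python3 - <<'E'
from h import *
s=read_state(); s['position']=np.array([.5185,-.0569,.2008]); print(s['time_s'],read_state()['position'])
a=cv2.imread('pics/w10.png')[95:235,260:380]
cv2.imwrite('pics/c11.png',cv2.resize(a,None,fx=5,fy=4.2857,interpolation=cv2.INTER_CUBIC))
P=atz(wray([(296,156),(342,156),(343,213),(297,213)],s),.067); print(P, P.mean(0))
P=atz(wray([(287,165),(287,202),(296,165)],s),.055); print(P)
P=atz(wray([(284,127),(350,127)],s),.06); print(P)
E
```

```text
15.5667 [ 0.5181 -0.0555  0.2011]
[[ 0.5043  0.0054  0.067 ]
 [ 0.5385  0.0039  0.067 ]
 [ 0.5382 -0.0392  0.067 ]
 [ 0.5026 -0.0377  0.067 ]] [ 0.5209 -0.0169  0.067 ]
[[ 0.4961 -0.0017  0.055 ]
 [ 0.4943 -0.0307  0.055 ]
 [ 0.5032 -0.0019  0.055 ]]
[[0.4961 0.0266 0.06  ]
 [0.5454 0.0245 0.06  ]]
```

View pics/c11.png

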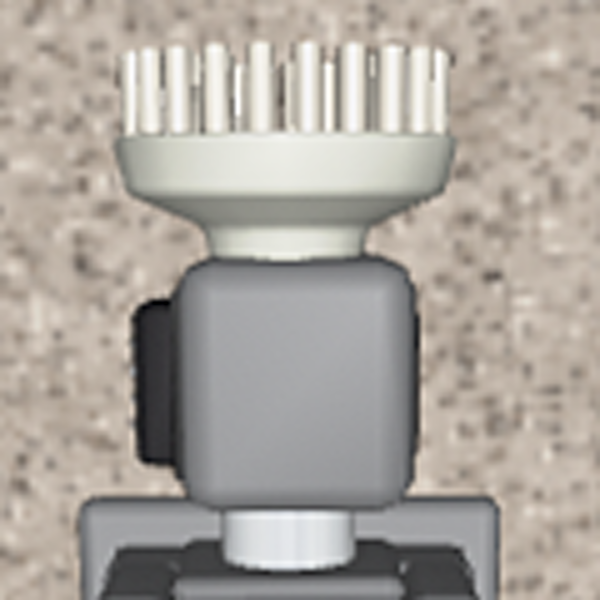

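{"name": "jog_arm", "arguments": {"steps": [{"delta_pos": [1.5, 38, 0], "turn": 0, "fingers": 100}, {"delta_pos": [1.5, 38, -30], "turn": 0, "fingers": 100}, {"delta_pos": [1.5, 38, -65], "turn": 0, "fingers": 90}, {"delta_pos": [1.5, 38, -100], "turn": 0, "fingers": 80}, {"delta_pos": [1.5, 38, -130], "turn": 0, "fingers": 75}, {"delta_pos": [1.5, 38, -150], "turn": 0, "fingers": 75}, {"delta_pos": [1.5, 38, -151], "turn": 0, "fingers": 75}, {"delta_pos": [1.5, 38, -151], "turn": 0, "fingers": 75}, {"delta_pos": [1.5, 38, -151], "turn": 0, "fingers": 75}]}}

```text
time_s: 16.32
position: [0.5205, -0.0177, 0.0509]
tcp_rot: [[0.999, 0.002, 0.041], [-0.041, -0.0, 0.999], [0.002, -1.0, -0.0]]
force: [-0.4, 0.3, 0.2]
opening: 0.754
```

```bash
python3 - <<'E'
from h import *
s=read_state(); print(s['position'],s['tcp_rot'][:,0],s['time_s'],s['force'],s['opening'])
im=snap('wrist','w11'); 
E
```

```text
[ 0.5205 -0.0177  0.0509] [ 0.9991 -0.0413  0.0016] 16.3167 [-0.4333  0.319   0.2016] 0.7543942148079464
```

View pics/w11.png

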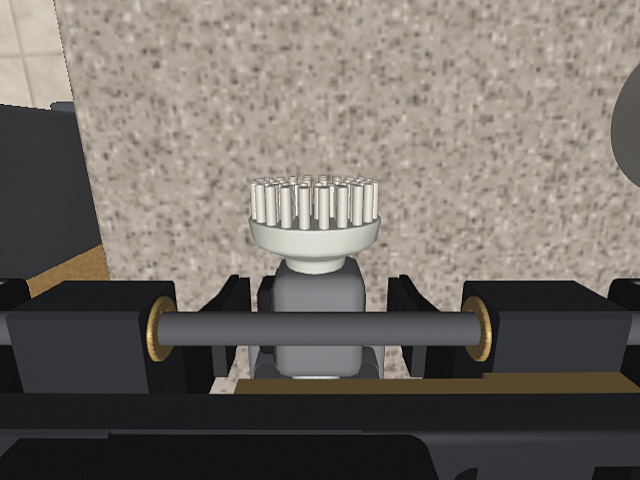

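{"name": "jog_arm", "arguments": {"steps": [{"delta_pos": [0, 0, 0], "turn": 0, "fingers": 30}, {"delta_pos": [0, 0, 0], "turn": 0, "fingers": 30}, {"delta_pos": [0, 0, 0], "turn": 0, "fingers": 30}, {"delta_pos": [0, 0, 0], "turn": 0, "fingers": 30}, {"delta_pos": [0, 0, 0], "turn": 0, "fingers": 30}, {"delta_pos": [0, 0, 0], "turn": 0, "fingers": 30}, {"delta_pos": [0, 0, 0], "turn": 0, "fingers": 30}]}}

```text
time_s: 16.95
position: [0.5208, -0.0177, 0.0505]
tcp_rot: [[0.999, 0.002, 0.041], [-0.041, -0.0, 0.999], [0.002, -1.0, -0.0]]
force: [1.2, 1.2, 3.1]
opening: 0.426
```

{"name": "jog_arm", "arguments": {"steps": [{"delta_pos": [0.2, 4, 0], "turn": 0, "fingers": 30}, {"delta_pos": [0.4, 9, 0], "turn": 0, "fingers": 30}, {"delta_pos": [0.6, 14, 0], "turn": 0, "fingers": 30}, {"delta_pos": [0.8, 19, 0], "turn": 0, "fingers": 30}, {"delta_pos": [1.0, 24, 0], "turn": 0, "fingers": 30}, {"delta_pos": [1.3, 29, 0], "turn": 0, "fingers": 30}, {"delta_pos": [1.5, 34, 0], "turn": 0, "fingers": 30}, {"delta_pos": [1.7, 39, 0], "turn": 0, "fingers": 30}, {"delta_pos": [1.9, 44, 0], "turn": 0, "fingers": 30}, {"delta_pos": [2.1, 49, 0], "turn": 0, "fingers": 30}, {"delta_pos": [2.4, 54, 0], "turn": 0, "fingers": 30}, {"delta_pos": [2.6, 59, 0], "turn": 0, "fingers": 30}, {"delta_pos": [2.8, 63, 0], "turn": 0, "fingers": 30}, {"delta_pos": [2.9, 66, 0], "turn": 0, "fingers": 30}, {"delta_pos": [3.0, 69, 0], "turn": 0, "fingers": 30}, {"delta_pos": [3.0, 70, 0], "turn": 0, "fingers": 30}, {"delta_pos": [3.0, 70, 0], "turn": 0, "fingers": 30}]}}

```text
time_s: 18.37
position: [0.5232, 0.0528, 0.0501]
tcp_rot: [[0.999, 0.001, 0.041], [-0.041, 0.0, 0.999], [0.001, -1.0, 0.0]]
force: [4.8, 0.4, 5.0]
opening: 0.424
```

{"name": "jog_arm", "arguments": {"steps": [{"delta_pos": [0.1, 1, 0], "turn": 0, "fingers": 30}, {"delta_pos": [0.1, 2, 0], "turn": 0, "fingers": 30}, {"delta_pos": [0.1, 2, 0], "turn": 0, "fingers": 30}, {"delta_pos": [0.1, 2, 0], "turn": 0, "fingers": 30}]}}

```text
time_s: 18.7
position: [0.5226, 0.0539, 0.0501]
tcp_rot: [[0.999, -0.0, 0.041], [-0.041, -0.001, 0.999], [-0.0, -1.0, -0.001]]
force: [4.0, -3.8, 5.2]
opening: 0.423
```

{"name": "jog_arm", "arguments": {"steps": [{"delta_pos": [0, 1, 0], "turn": 0, "fingers": 30}, {"delta_pos": [0, 1.5, 0], "turn": 0, "fingers": 30}, {"delta_pos": [0, 1.5, 0], "turn": 0, "fingers": 30}]}}

```text
time_s: 18.95
position: [0.5225, 0.054, 0.05]
tcp_rot: [[0.999, -0.001, 0.04], [-0.04, -0.003, 0.999], [-0.001, -1.0, -0.003]]
force: [1.7, -9.5, 4.7]
opening: 0.422
```

{"name": "jog_arm", "arguments": {"steps": [{"delta_pos": [0, -2.5, 0], "turn": 0, "fingers": 30}, {"delta_pos": [0, -2.5, 0], "turn": 0, "fingers": 30}, {"delta_pos": [0, -2.5, 0], "turn": 0, "fingers": 100}, {"delta_pos": [0, -2.5, 0], "turn": 0, "fingers": 100}, {"delta_pos": [0, -2.5, 0], "turn": 0, "fingers": 100}, {"delta_pos": [0, -2.5, 0], "turn": 0, "fingers": 100}, {"delta_pos": [0, -2.5, 0], "turn": 0, "fingers": 100}, {"delta_pos": [0, -2.5, 0], "turn": 0, "fingers": 100}, {"delta_pos": [0, -2.5, 35], "turn": 0, "fingers": 100}, {"delta_pos": [0, -2.5, 70], "turn": 0, "fingers": 100}, {"delta_pos": [0, -2.5, 105], "turn": 0, "fingers": 100}, {"delta_pos": [-2, -40, 140], "turn": 0, "fingers": 100}, {"delta_pos": [-2, -40, 150], "turn": 0, "fingers": 100}, {"delta_pos": [-2, -40, 150], "turn": 0, "fingers": 100}, {"delta_pos": [-2, -40, 150], "turn": 0, "fingers": 100}]}}

```text
time_s: 20.2
position: [0.5208, 0.0157, 0.2007]
tcp_rot: [[0.999, 0.001, 0.043], [-0.043, 0.0, 0.999], [0.001, -1.0, 0.0]]
force: [-0.4, 0.5, -0.5]
opening: 1.001
```

```bash
python3 - <<'E'
from h import *
s=read_state(); print(s['position'],s['tcp_rot'][:,0],s['time_s'],s['force'],s['opening'])
im=snap('wrist','w12'); 
for t in('release_grip','sleeve_grip'): print([(np.array(d['position']).round(4),round(d['confidence'],2)) for d in tip_of(t,'wrist')][:2])
snap('scene','s12')
for t in('release_grip','battery','latch_bar','brush','cradle','sleeve_grip'): print(t,[(np.array(d['position']).round(4),round(d['confidence'],2)) for d in tip_of(t,'scene')][:2])
E
```

```text
[0.5208 0.0157 0.2007] [ 0.9991 -0.0429  0.0013] 20.2 [-0.4439  0.5308 -0.5056] 1.0010998867501415
[(array([0.522 , 0.054 , 0.0486]), 0.63)]
[(array([ 0.5145, -0.1385,  0.0456]), 0.55)]
release_grip [(array([0.5228, 0.0534, 0.0522]), 0.71)]
battery [(array([ 0.5121, -0.2256,  0.0151]), 0.54)]
latch_bar [(array([ 0.5134, -0.2288,  0.0882]), 0.67)]
brush [(array([ 0.5124, -0.1599,  0.0079]), 0.77)]
cradle [(array([ 0.5146, -0.1597,  0.0045]), 0.93), (array([ 0.5102, -0.2282,  0.0883]), 0.36)]
sleeve_grip [(array([ 0.5127, -0.139 ,  0.0507]), 0.87)]
```

View pics/w12.png

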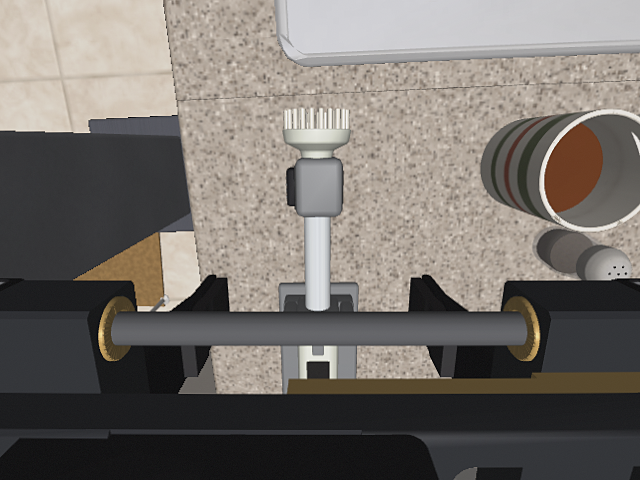

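View pics/s12.png

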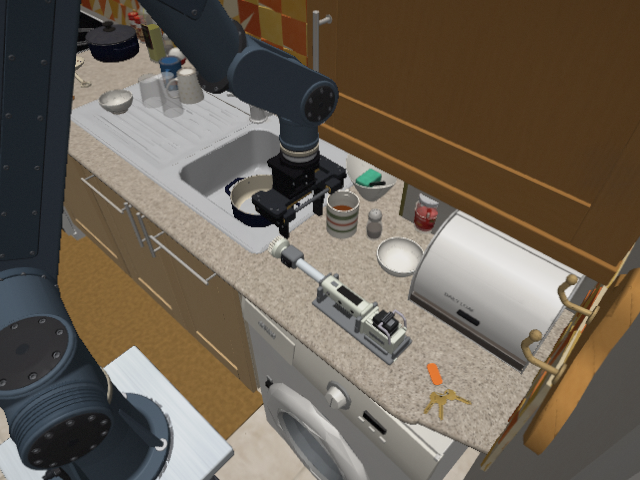

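{"name": "jog_arm", "arguments": {"steps": [{"delta_pos": [-1.5, -40, 0], "turn": 0, "fingers": 100}, {"delta_pos": [-3, -80, 0], "turn": 0, "fingers": 100}, {"delta_pos": [-4.5, -120, 0], "turn": 0, "fingers": 100}, {"delta_pos": [-6, -155, 0], "turn": 0, "fingers": 100}, {"delta_pos": [-6, -155, -10], "turn": 0, "fingers": 100}, {"delta_pos": [-6, -155, -45], "turn": 0, "fingers": 100}, {"delta_pos": [-6, -155, -80], "turn": 0, "fingers": 100}, {"delta_pos": [-6, -155, -115], "turn": 0, "fingers": 80}, {"delta_pos": [-6, -155, -140], "turn": 0, "fingers": 70}, {"delta_pos": [-6, -155, -150], "turn": 0, "fingers": 70}, {"delta_pos": [-6, -155, -150], "turn": 0, "fingers": 70}, {"delta_pos": [-6, -155, -150], "turn": 0, "fingers": 70}]}}

```text
time_s: 21.7
position: [0.515, -0.1389, 0.0501]
tcp_rot: [[0.999, -0.0, 0.041], [-0.041, 0.0, 0.999], [-0.0, -1.0, 0.0]]
force: [0.6, 0.0, -0.6]
opening: 0.736
```

```bash
python3 - <<'E'
from h import *
s=read_state(); print(s['position'],s['tcp_rot'][:,0],s['time_s'],s['force'],s['opening'])
im=snap('wrist','w13')
E
```

```text
[ 0.515  -0.1389  0.0501] [ 0.9992 -0.0411 -0.0002] 21.7 [ 0.6125  0.0071 -0.6471] 0.7355595760427823
```

View pics/w13.png

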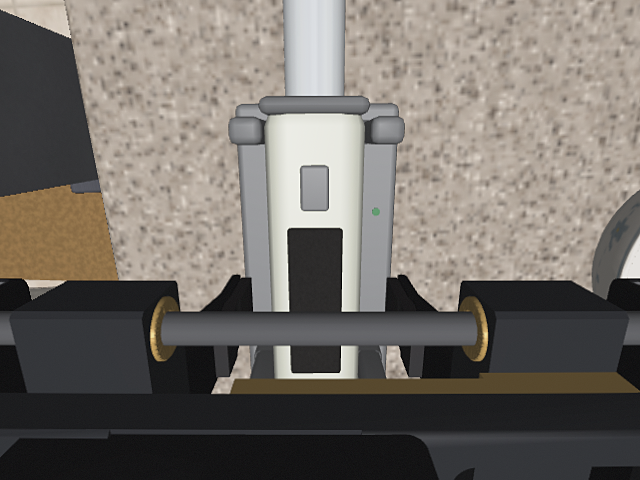

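{"name": "jog_arm", "arguments": {"steps": [{"delta_pos": [0, 0, 0], "turn": 0, "fingers": 25}, {"delta_pos": [0, 0, 0], "turn": 0, "fingers": 25}, {"delta_pos": [0, 0, 0], "turn": 0, "fingers": 25}, {"delta_pos": [0, 0, 0], "turn": 0, "fingers": 25}, {"delta_pos": [0, 0, 0], "turn": 0, "fingers": 25}, {"delta_pos": [0, 0, 0], "turn": 0, "fingers": 25}, {"delta_pos": [0, 0, 0], "turn": 0, "fingers": 25}, {"delta_pos": [0, 0, 0], "turn": 0, "fingers": 25}]}}

```text
time_s: 22.42
position: [0.513, -0.1388, 0.0508]
tcp_rot: [[0.999, -0.003, 0.04], [-0.04, 0.001, 0.999], [-0.003, -1.0, 0.0]]
force: [-5.0, -0.7, 6.0]
opening: 0.456
```

{"name": "jog_arm", "arguments": {"steps": [{"delta_pos": [-1, 0, 0], "turn": 0, "fingers": 25}, {"delta_pos": [-1, 0, 0], "turn": 0, "fingers": 25}, {"delta_pos": [-1, 0, 0], "turn": 0, "fingers": 25}, {"delta_pos": [-1, 0, 0], "turn": 0, "fingers": 25}]}}

```text
time_s: 22.75
position: [0.5129, -0.1388, 0.0508]
tcp_rot: [[0.999, -0.001, 0.041], [-0.041, 0.0, 0.999], [-0.001, -1.0, 0.0]]
force: [-3.0, -0.0, 6.9]
opening: 0.457
```

```bash
python3 - <<'E'
from h import *
s=read_state(); print(s['position'],s['tcp_rot'][:,0],s['time_s'],s['force'],s['opening'])
im=snap('wrist','w14')
E
```

```text
[ 0.5129 -0.1388  0.0508] [ 0.9992 -0.0408 -0.0015] 22.75 [-2.9561 -0.0108  6.8814] 0.4572808245832543
```

View pics/w14.png

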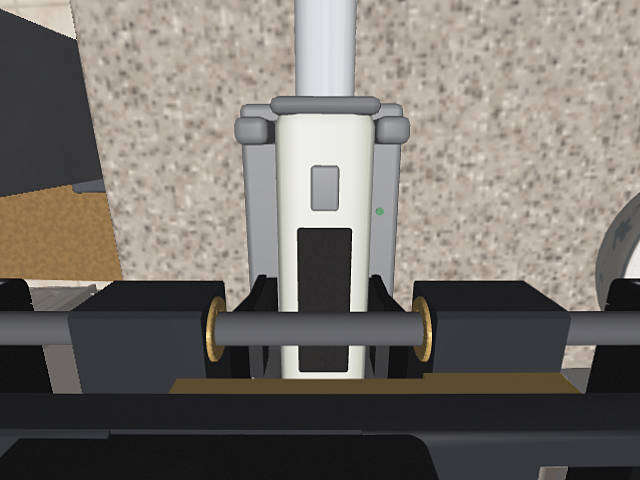

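```bash
python3 - <<'E'
from h import *
a=cv2.imread('pics/w13.png')[90:390,220:420]; b=cv2.imread('pics/w14.png')[90:390,220:420]
cv2.imwrite('pics/c15.png',np.hstack([cv2.resize(x,(390,585),interpolation=cv2.INTER_CUBIC) for x in (a,b)]))
a=cv2.imread('pics/s12.png')[265:360,290:420]
cv2.imwrite('pics/c16.png',cv2.resize(a,None,fx=6,fy=6,interpolation=cv2.INTER_CUBIC))
E
```

```text
(no output)
```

View pics/c15.png

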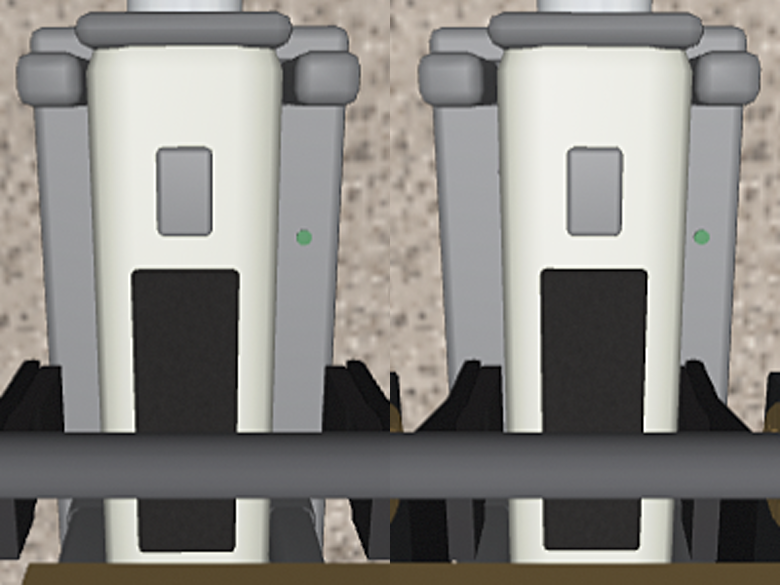

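View pics/c16.png

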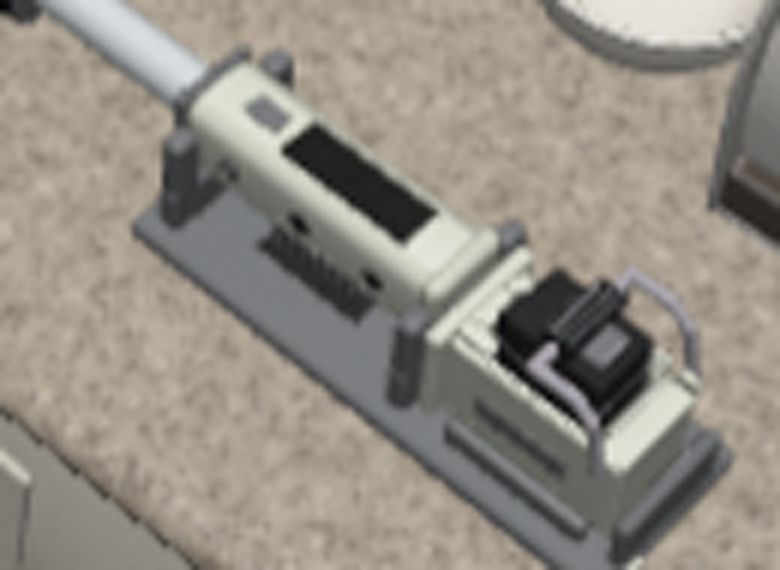

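```bash
python3 - <<'E'
from h import *
px=np.array([(230,175),(295,222),(370,278)])/6+[290,265]
o,d=cray('scene',px)
n=np.array([-.9990,.0436,0]); p0=np.array([.511,-.2275,0])+n*.018
t=((p0-o)@n)/(d@n); P=o+d*t[:,None]; print(P)
a=cv2.imread('pics/s10.png')[265:360,290:420]
cv2.imwrite('pics/c17.png',cv2.resize(a[20:70,20:90],None,fx=11,fy=11,interpolation=cv2.INTER_CUBIC))
E
```

```text
[[ 0.4994 -0.0794  0.0451]
 [ 0.498  -0.1116  0.0471]
 [ 0.4965 -0.1477  0.0482]]
```

View pics/c17.png

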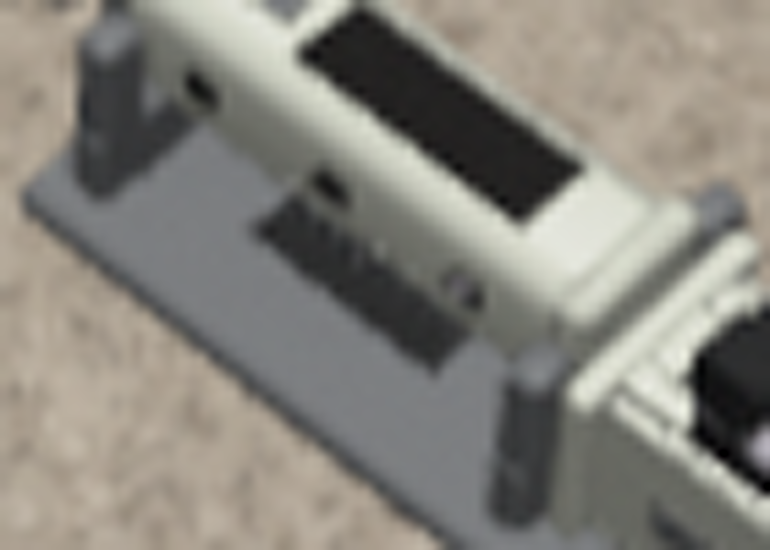

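{"name": "jog_arm", "arguments": {"steps": [{"delta_pos": [1, 0, 0], "turn": 0, "fingers": 70}, {"delta_pos": [1, 0, 0], "turn": 0, "fingers": 70}, {"delta_pos": [1, 0, 0], "turn": 0, "fingers": 70}, {"delta_pos": [1, 0, 0], "turn": 0, "fingers": 70}, {"delta_pos": [1.4, 9, 0], "turn": 0, "fingers": 70}, {"delta_pos": [1.4, 9, 0], "turn": 0, "fingers": 70}, {"delta_pos": [1.4, 9, 0], "turn": 0, "fingers": 25}, {"delta_pos": [1.4, 9, 0], "turn": 0, "fingers": 25}, {"delta_pos": [1.4, 9, 0], "turn": 0, "fingers": 25}, {"delta_pos": [1.4, 9, 0], "turn": 0, "fingers": 25}, {"delta_pos": [1.4, 9, 0], "turn": 0, "fingers": 25}, {"delta_pos": [1.4, 9, 0], "turn": 0, "fingers": 25}, {"delta_pos": [1.4, 9, 0], "turn": 0, "fingers": 25}, {"delta_pos": [1.4, 9, 0], "turn": 0, "fingers": 25}]}}

```text
time_s: 23.97
position: [0.5141, -0.13, 0.0499]
tcp_rot: [[0.999, -0.002, 0.041], [-0.041, 0.001, 0.999], [-0.002, -1.0, 0.0]]
force: [-4.2, -1.9, 1.1]
opening: 0.458
```

```bash
python3 - <<'E'
from h import *
s=read_state(); print(s['position'],s['time_s'],s['force'],s['moment'],s['opening'])
snap('scene','s15'); snap('wrist','w15'); snap('top','t15')
a=cv2.imread('pics/s15.png')[230:360,270:420]
cv2.imwrite('pics/c18.png',cv2.resize(a,None,fx=5,fy=4.6,interpolation=cv2.INTER_CUBIC))
a=cv2.imread('pics/w15.png')[250:400,200:440]
cv2.imwrite('pics/c19.png',cv2.resize(a,None,fx=3.3,fy=3.3,interpolation=cv2.INTER_CUBIC))
E
```

```text
[ 0.5141 -0.13    0.0499] 23.9667 [-4.2494 -1.8974  1.1007] [-0.2779  0.7261  0.1489] 0.45796005563291214
```

View pics/c18.png

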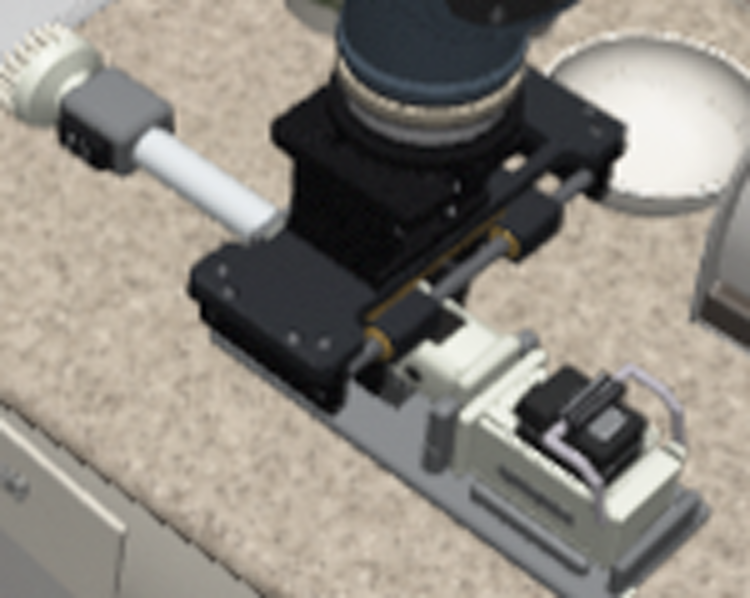

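View pics/c19.png

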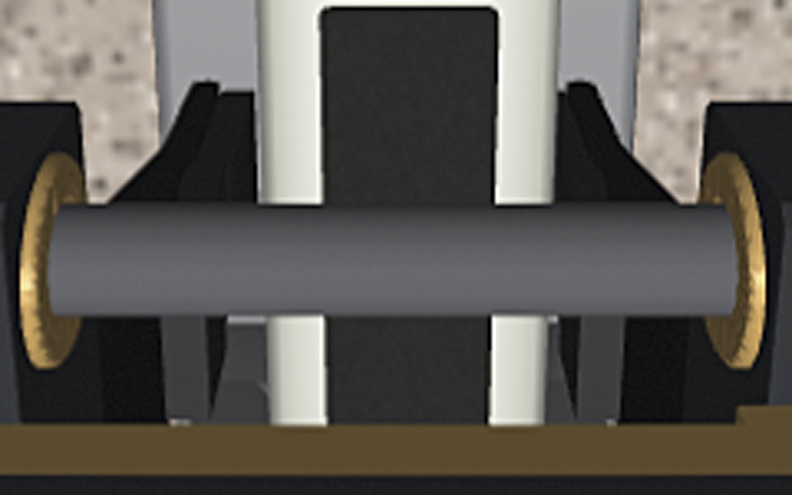

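{"name": "jog_arm", "arguments": {"steps": [{"delta_pos": [0, 0, 2], "turn": 0, "fingers": 20}, {"delta_pos": [0, 0, 4], "turn": 0, "fingers": 20}, {"delta_pos": [0, 0, 6], "turn": 0, "fingers": 20}, {"delta_pos": [0, 0, 8], "turn": 0, "fingers": 20}, {"delta_pos": [0, 0, 8], "turn": 0, "fingers": 20}, {"delta_pos": [0, 0, 8], "turn": 0, "fingers": 20}]}}

```text
time_s: 24.62
position: [0.5143, -0.1299, 0.0578]
tcp_rot: [[0.999, -0.002, 0.041], [-0.041, 0.0, 0.999], [-0.002, -1.0, 0.0]]
force: [-4.6, -2.9, -7.2]
opening: 0.453
```

```bash
python3 - <<'E'
from h import *
s=read_state(); print(s['position'],s['time_s'],s['force'],s['moment'],s['opening'])
snap('scene','s16'); snap('wrist','w16')
a=cv2.imread('pics/s16.png')[230:360,270:420]
b=cv2.imread('pics/w16.png')[90:390,220:420]
cv2.imwrite('pics/c20.png',np.hstack([cv2.resize(x,(400,600),interpolation=cv2.INTER_CUBIC) for x in (a,b)]))
E
```

```text
[ 0.5143 -0.1299  0.0578] 24.6167 [-4.6125 -2.8821 -7.211 ] [-0.5959  0.8535  0.2872] 0.4531246893844392
```

View pics/c20.png

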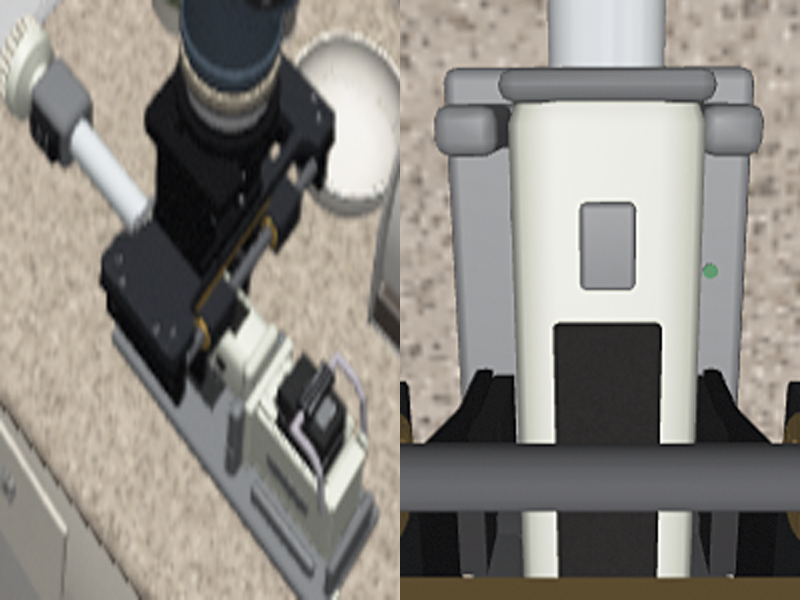

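{"name": "jog_arm", "arguments": {"steps": [{"delta_pos": [-1, 0, 1], "turn": 0, "fingers": 20}, {"delta_pos": [-1.5, 0, 3], "turn": 0, "fingers": 20}, {"delta_pos": [-1.5, 0, 6], "turn": 0, "fingers": 20}, {"delta_pos": [-1.5, 0, 9], "turn": 0, "fingers": 20}, {"delta_pos": [-1.5, 0, 12], "turn": 0, "fingers": 20}, {"delta_pos": [-1.5, 0, 12], "turn": 0, "fingers": 20}, {"delta_pos": [-1.5, 0, 12], "turn": 0, "fingers": 20}]}}

```text
time_s: 25.3
position: [0.514, -0.13, 0.0706]
tcp_rot: [[0.999, 0.001, 0.042], [-0.042, -0.0, 0.999], [0.001, -1.0, -0.0]]
force: [-0.9, -0.8, -5.6]
opening: 0.459
```

```bash
python3 - <<'E'
from h import *
s=read_state(); print(s['position'],s['time_s'],s['force'],s['moment'],s['opening'])
snap('scene','s17'); snap('wrist','w17')
a=cv2.imread('pics/s17.png')[230:360,270:420]
b=cv2.imread('pics/w17.png')[90:390,220:420]
cv2.imwrite('pics/c21.png',np.hstack([cv2.resize(x,(400,600),interpolation=cv2.INTER_CUBIC) for x in (a,b)]))
E
```

```text
[ 0.514  -0.13    0.0706] 25.3 [-0.8599 -0.833  -5.6319] [-0.0643  0.365   0.137 ] 0.45933163702952007
```

View pics/c21.png

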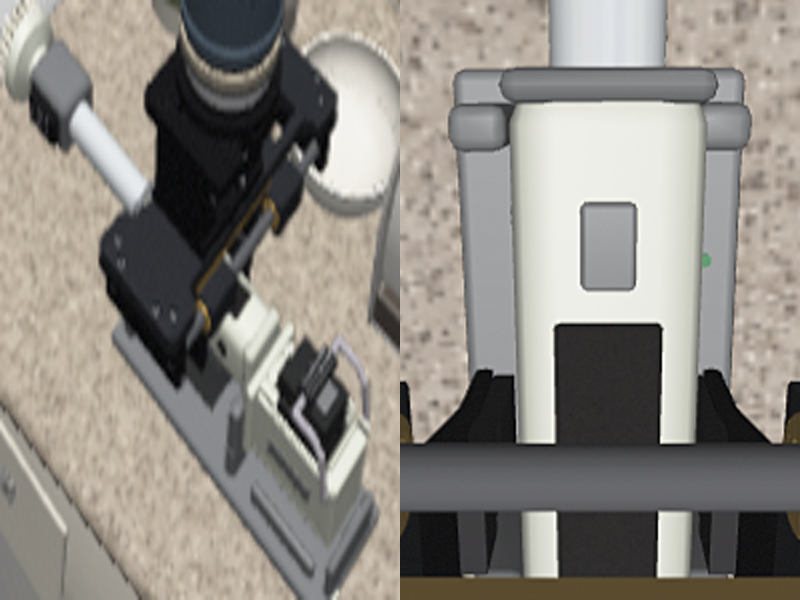

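{"name": "jog_arm", "arguments": {"steps": [{"delta_pos": [0, 0, 6], "turn": 0, "fingers": 20}, {"delta_pos": [0, 0, 14], "turn": 0, "fingers": 20}, {"delta_pos": [0, 0, 22], "turn": 0, "fingers": 20}, {"delta_pos": [0, 0, 30], "turn": 0, "fingers": 20}, {"delta_pos": [0, 0, 38], "turn": 0, "fingers": 20}, {"delta_pos": [0, 0, 46], "turn": 0, "fingers": 20}, {"delta_pos": [0, 0, 54], "turn": 0, "fingers": 20}, {"delta_pos": [0, 0, 62], "turn": 0, "fingers": 20}, {"delta_pos": [0, 0, 70], "turn": 0, "fingers": 20}, {"delta_pos": [0, 0, 76], "turn": 0, "fingers": 20}, {"delta_pos": [0, 0, 80], "turn": 0, "fingers": 20}, {"delta_pos": [0, 0, 80], "turn": 0, "fingers": 20}, {"delta_pos": [0, 0, 80], "turn": 0, "fingers": 20}, {"delta_pos": [0, 0, 80], "turn": 0, "fingers": 20}, {"delta_pos": [0, 0, 80], "turn": 0, "fingers": 20}, {"delta_pos": [0, 0, 80], "turn": 0, "fingers": 20}]}}

```text
time_s: 26.73
position: [0.5133, -0.13, 0.1496]
tcp_rot: [[0.999, -0.001, 0.041], [-0.041, 0.0, 0.999], [-0.001, -1.0, 0.0]]
force: [0.2, 0.2, -5.3]
opening: 0.455
```

```bash
python3 - <<'E'
from h import *
s=read_state(); print(s['position'],s['qvel'],s['time_s'],s['force'],s['moment'],s['opening'])
snap('scene','s18')
for t in('release_grip','battery','bay','latch_bar','latch_hinge','brush','sleeve_grip'): print(t,[(np.array(d['position']).round(4),round(d['confidence'],2)) for d in tip_of(t,'scene')][:2])
snap('wrist','w18')
for t in('release_grip','sleeve_grip'): print(t,[(np.array(d['position']).round(4),round(d['confidence'],2)) for d in tip_of(t,'wrist')][:2])
a=cv2.imread('pics/s18.png')[180:380,240:440]
b=cv2.imread('pics/w18.png')[0:480,:]
cv2.imwrite('pics/c22.png',np.hstack([cv2.resize(a,(400,400),interpolation=cv2.INTER_CUBIC),cv2.resize(b,(400,300)).repeat(1,0)[:300] if 0 else cv2.resize(b,(400,400))]))
E
```

```text
[ 0.5133 -0.13    0.1496] [ 0.0273  0.0326 -0.0744  0.0859 -0.0269  0.0049] 26.7333 [ 0.2402  0.193  -5.2831] [-0.1328  0.0551 -0.0407] 0.455315166943812
release_grip [(array([0.5238, 0.052 , 0.1499]), 0.79), (array([ 0.7305,  0.0671, -0.0008]), 0.32)]
battery [(array([ 0.5117, -0.2249,  0.1143]), 0.68)]
bay [(array([ 0.5102, -0.2235,  0.1183]), 0.69)]
latch_bar [(array([ 0.7265,  0.0662, -0.0017]), 0.52), (array([ 0.5148, -0.2284,  0.1885]), 0.5)]
latch_hinge [(array([ 0.5115, -0.2571,  0.1572]), 0.83)]
brush [(array([ 0.5151, -0.1611,  0.1099]), 0.81), (array([0.7297, 0.0706, 0.0009]), 0.24)]
sleeve_grip [(array([ 0.518 , -0.1388,  0.1489]), 0.61)]
release_grip []
sleeve_grip []
```

View pics/c22.png

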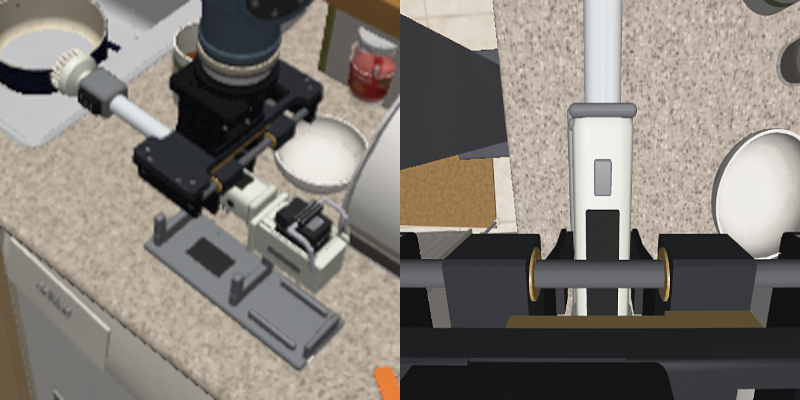

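{"name": "jog_arm", "arguments": {"steps": [{"delta_pos": [0, 0, 0], "turn": 0, "fingers": 20}, {"delta_pos": [0, 0, 0], "turn": 0, "fingers": 20}, {"delta_pos": [0, 0, 0], "turn": 0, "fingers": 20}, {"delta_pos": [0, 0, 0], "turn": 0, "fingers": 20}, {"delta_pos": [0, 0, 0], "turn": 0, "fingers": 20}, {"delta_pos": [0, 0, 0], "turn": 0, "fingers": 20}]}}

```text
time_s: 27.78
position: [0.5136, -0.1301, 0.1501]
tcp_rot: [[0.999, -0.0, 0.041], [-0.041, -0.0, 0.999], [-0.0, -1.0, -0.0]]
force: [-0.4, -1.0, -4.6]
opening: 0.454
```

```bash
python3 -c "
from h import *
s=read_state(); print(s['position'],s['force'],s['opening'],s['time_s']); print(hand_in())"
```

```text
[ 0.5136 -0.1301  0.1501] [-0.3583 -0.9928 -4.5942] 0.4537842382758044 27.7833
the job is handed in; nothing more can be done
None
```

The job is done and handed in at 27.8 s. I seated the pack with its tongue towards the head, pressed the latch down to a hard stop, pulled the neck to its end stop and let the button spring out. The brush is now held level by its sleeve, about 10 cm above the cradle. I never touched the mug, bowl or shaker.

**What my last checks showed:**
- **Height and level:** the collar and the latch hinge both read about 10 cm higher than in the cradle, and the brush hangs level.
- **Neck and button:** the collar stands about 70 mm out. After the pull, the button stuck out as far as before, and the lock pin showed in the front hole of the sleeve.
- **Latch:** it stopped at its calculated shut height (87 mm), and in the last picture it still lies over the pack.

**What disagreed:**
- **Grip width:** the grip opening reads about 39.5 mm on the 36 mm sleeve, even after I moved the grip 9 mm. I found no cause, but the brush lifted and held without slipping.
- **Weight:** the wrist read 4.6–5.3 N while holding, a little under the expected 5.9 N.

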